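# Demagnetise a batch of gauges

### The arm

A 6-joint arm with a two-finger parallel gripper is mounted at the origin on a cart in front of the work surface, level with it; the furniture and walls round the work are solid. World frame = base frame: x ahead of the robot, y to its left, z up, the work surface at z = 0. Lengths are in m, angles in rad, forces in N, time in s.
With the tool pointing down it reaches from about 0.35 to 0.775 m from the base axis. Payload 5.5 kg.
Tool frame: the origin (TCP) lies at the very end of the fingers, on their centre line; the grasp point (between the pads) lies 19 mm behind it (grip_point_offset is the distance from the TCP to the grasp point, in m); z points along the fingers, y is the direction in which the jaws open and shut (so a half turn about z gives the same grasp; the last joint's range is limited). The gripper opens to 85 mm and grips with 20 to 120 N. Pads are 22 mm wide; open, the fingers measure 114 mm over their backs; the gripper's body (76 mm by 85 mm) begins 54 mm behind the grasp point. The pads swing forward as they close: fully open they stand 13 mm farther back than shut.
Start: joints at [-1.339, 0.313, 0.046, 1.304, 0, 1.431], TCP at [0.209, -0.536, 0.231] pointing down, gripper open.
Joint ranges: [-2.76, 2.76], [-0.86, 1.69], [-1.03, 1.26], [-2.2, 2.34], [-1.47, 1.5], [-3.14, 3.14]. Speed limits (rad/s): [2.57, 2.57, 3.14, 3.14, 3.14, 3.14].

### API

Orientations are given as a unit quaternion [w, x, y, z].
In Python, from workcell import * gives the robot as it stands.
- The arm moves only by the shell command python3 -m crank 'ROWS' [OPENING] [FORCE]. ROWS is a JSON object of lists of equal length, an entry for each row: "travel": the shift along the tool's x, y, z in units of 40 mm (1.0 is 40 mm), a list of three; "turn": the turn about the tool's z in rad. In form: {"travel": [[x, y, z], ...], "turn": [turn, ...]}. A call has 1 to 5 rows; each row is the pose to reach, as a shift and turn from the pose commanded when the call began, along the tool's axes at that moment; what a row does not reach only later rows make up. A row lasts 1/12 s, in which the tool goes at most 41.7 mm and 7.16 degrees, less where a joint would pass 70% of its speed; a pose out of reach is approached as far as the arm can. A call with a gripper value outside its range is refused whole. OPENING is the finger opening in mm, from 0 to 85.4, set as the call begins (- or left out, the last holds). The fingers move at their own pace and stop on an object; FORCE is the grip in N (left out, the last holds). Time passes only in rows, so rows that repeat a pose let the fingers close. It gives the time, the measured TCP pose, the force and the opening at its end, in the units of the state.
- get_state(): the state, without advancing time (a new reading comes with each control period).
- read_camera(name): name is "side" or "top"; returns a dict with "image" (480x640x3 uint8, red, green, blue), "K" (3x3 intrinsics, pixels), "R" (3x3) and "t" (3): a world point X has camera coordinates R X + t. Camera axes: x right, y down, z forward; pixel columns grow to the right and rows downward; lengths in m; the calibration is good to about 2 mm. A picture is of the moment at which its call begins. There is no depth.
- hand_in(): hands the job in, once; it reports no verdict.
The state is a dict: "clock": time; "joint_pos": joint angles; "qvel": joint speeds; "tau": joint torques, N m; "tcp_pos": TCP position; "orientation": TCP orientation; "wrist_force": force on the tool from outside, world axes, zero at the start; "ft_torque": the same for the moment, N m; "finger_gap": finger opening in m.
Only numpy, scipy, OpenCV 4.12 (cv2) and the standard library are available. Lean on these libraries where they do the work, as an engineer would, in place of code of your own. Each camera call takes 0.05 s, during which the arm holds its last target. There are 200 camera calls.

### The job

Turn the demagnetiser's selector to off (the white spot), then load its open tray: lift every gap gauge off its peg and bring every V block from the worktop, packing them all in one row so that each stands upright on the tray floor. Leave the selector off until everything is loaded, then turn it to the setting marked by the red tab, and do not disturb the other things on the bench.

Things in the scene. Friction and masses are not known exactly. Their poses are not given: they have to be found in the camera images.
- demagnetiser: low grey housing fixed to the worktop, 156 x 226 mm, top and tray rim 28 mm high. Origin: on the worktop near its middle; own x points to its back, y to its left, z up. Selector and black dial at its front, open tray along its back
- tray_floor (a point): centre of the floor of the demagnetiser's open tray, 16 mm above the worktop; axes as the demagnetiser's. Inside 58 mm wide (own x) and 212 mm long (own y), rim 12 mm above the floor. Up to six pieces fit in one row along y, each with its own x along the row (45 mm a V block, 18 mm a gauge, 189 mm for six); fingers gripping across own y then stay above the rim
- selector (a joint): black bar knob on the demagnetiser, turned about the vertical; value in rad grows clockwise seen from above; four detented positions 30 degrees apart: 0 = off (white spot), 0.524, 1.047 and 1.571 = the three settings, with stops at the ends. A spring pulls it into the nearest position (peak about 0.1 N m)
- selector_grip (a point): point on the selector's axis at the middle height of its bar grip: the bar is 42 long x 13 wide x 22 mm high, its top 56 mm above the worktop; this point lies 45 mm above the worktop. Its own frame turns with the knob; the bar lies along the horizontal line from this point to selector_aim
- selector_aim (a point): imaginary point 42 mm from the selector's axis in the direction its white pointer line shows; at a setting it lies over that setting's tab. At off it stands 45 degrees to the left of the demagnetiser's own x
- red_tab: flat red disc, 13 mm across, 2 mm thick, fixed on the housing 42 mm from the selector's axis: the wanted setting; it marks any of the three; black discs like it mark the other two. Origin: centre of its underside
- peg_rack: fixed rack: wooden panel 240 wide, top 96 mm high, on a foot plate. Origin: on the worktop below the panel's front face; own x points into the panel. Three pegs, 8 mm thick, axis 80 mm high, at y = -84, 0, +84 mm, stand out 64 mm along -x; the last 4 mm turn up by 8 mm. Gauges hang 36 mm in front of the panel, own x along the peg: lift 9 to 17 mm, then draw off along the peg
- gap_gauge_1_centre (a point): steel gap gauge: plate 18 thick (own x) x 52 wide (own y) x 66 mm tall (own z, up), blue band, a 14 mm gap in its foot, and a hanging slot 18 wide x 26 mm high, upper edge 8 mm below the top. Grip its edges, 52 mm apart across y, near the top. Point: its centre, 33 mm above the foot. 0.3 kg. Hangs on a rack peg, foot 26 mm above the worktop; may be absent
- gap_gauge_2_centre (a point): steel gap gauge: plate 18 thick (own x) x 52 wide (own y) x 66 mm tall (own z, up), blue band, a 20 mm gap in its foot, and a hanging slot 18 wide x 26 mm high, upper edge 8 mm below the top. Grip its edges, 52 mm apart across y, near the top. Point: its centre, 33 mm above the foot. 0.3 kg. Hangs on a rack peg, foot 26 mm above the worktop; may be absent
- gap_gauge_3_centre (a point): steel gap gauge: plate 18 thick (own x) x 52 wide (own y) x 66 mm tall (own z, up), blue band, a 26 mm gap in its foot, and a hanging slot 18 wide x 26 mm high, upper edge 8 mm below the top. Grip its edges, 52 mm apart across y, near the top. Point: its centre, 33 mm above the foot. 0.3 kg. Hangs on a rack peg, foot 26 mm above the worktop; may be absent
- v_block_1_centre (a point): hardened steel V block, grey, 45 (own x) x 50 (own y) x 40 mm high; a V groove in its top runs along own x; grip it by the two flat sides 50 mm apart across own y. Point: its centre, 20 mm above its underside. About 0.5 kg. Stands loose on the worktop; may be absent
- v_block_2_centre (a point): hardened steel V block, grey, 45 (own x) x 50 (own y) x 40 mm high; a V groove in its top runs along own x; grip it by the two flat sides 50 mm apart across own y. Point: its centre, 20 mm above its underside. About 0.5 kg. Stands loose on the worktop; may be absent
- v_block_3_centre (a point): hardened steel V block, grey, 45 (own x) x 50 (own y) x 40 mm high; a V groove in its top runs along own x; grip it by the two flat sides 50 mm apart across own y. Point: its centre, 20 mm above its underside. About 0.5 kg. Stands loose on the worktop; may be absent
- v_block_1: V block as a body (origin: centre of its underside, 20 mm below its centre point)
- v_block_2: V block as a body (origin: centre of its underside, 20 mm below its centre point)
- v_block_3: V block as a body (origin: centre of its underside, 20 mm below its centre point)
- gap_gauge_1: gap gauge as a body (origin: centre of its foot, 33 mm below its centre point)
- gap_gauge_2: gap gauge as a body (origin: centre of its foot, 33 mm below its centre point)
- gap_gauge_3: gap gauge as a body (origin: centre of its foot, 33 mm below its centre point)
- loupe: black eyepiece loupe, 38 mm across, 43 mm tall; bystander
- attenuator: finned silver coaxial attenuator, 25 x 74 x 25 mm, lying; bystander
- battery_aa: small red and white battery, 15 x 50 x 15 mm, lying; bystander
There are look-alikes about, which are no part of the job. What is shaped like the v_block_1 but orange or pink is not meant.

How it is judged:
On the way, in this order (a step that is already met when the one before it is completed fails the run):
1. the selector is turned to off (white spot) (value of joint selector between -0.1 and 0.15 rad), for 0.2 s.
2. every gap gauge and V block stands upright on the tray floor, released, with the selector still off (all of step 1 and x of v_block_1_centre in the frame of tray_floor between -0.012 and 0.012 m and y of v_block_1_centre in the frame of tray_floor between -0.106 and 0.106 m and z of v_block_1_centre in the frame of tray_floor between 0.014 and 0.026 m and angle between each of v_block_1_centre, v_block_2_centre, v_block_3_centre, gap_gauge_1_centre, gap_gauge_2_centre, gap_gauge_3_centre's own z axis and vertical below 0.2 rad and x of v_block_2_centre in the frame of tray_floor between -0.012 and 0.012 m and y of v_block_2_centre in the frame of tray_floor between -0.106 and 0.106 m and z of v_block_2_centre in the frame of tray_floor between 0.014 and 0.026 m and x of v_block_3_centre in the frame of tray_floor between -0.012 and 0.012 m and y of v_block_3_centre in the frame of tray_floor between -0.106 and 0.106 m and z of v_block_3_centre in the frame of tray_floor between 0.014 and 0.026 m and x of gap_gauge_1_centre in the frame of tray_floor between -0.012 and 0.012 m and y of gap_gauge_1_centre in the frame of tray_floor between -0.106 and 0.106 m and z of gap_gauge_1_centre in the frame of tray_floor between 0.027 and 0.039 m and x of gap_gauge_2_centre in the frame of tray_floor between -0.012 and 0.012 m and y of gap_gauge_2_centre in the frame of tray_floor between -0.106 and 0.106 m and z of gap_gauge_2_centre in the frame of tray_floor between 0.027 and 0.039 m and x of gap_gauge_3_centre in the frame of tray_floor between -0.012 and 0.012 m and y of gap_gauge_3_centre in the frame of tray_floor between -0.106 and 0.106 m and z of gap_gauge_3_centre in the frame of tray_floor between 0.027 and 0.039 m and linear speed of each of v_block_1, v_block_2, v_block_3, gap_gauge_1, gap_gauge_2, gap_gauge_3 below 0.03 m/s and contact force between the fingers and v_block_1 below 0.2 N and contact force between the fingers and v_block_2 below 0.2 N and contact force between the fingers and v_block_3 below 0.2 N and contact force between the fingers and gap_gauge_1 below 0.2 N and contact force between the fingers and gap_gauge_2 below 0.2 N and contact force between the fingers and gap_gauge_3 below 0.2 N), for 0.2 s.
At the end, for the whole second after the job is handed in: The selector rests at the red tab's setting (aim point within 8 mm of the tab, about 11 degrees), and every gap gauge and V block present stands in the tray on its floor (centre over the tray, height within 6 mm, upright within 0.2 rad), released and at rest (horizontal distance between selector_aim and red_tab below 0.008 m and velocity of joint selector between -0.1 and 0.1 rad/s and x of v_block_1_centre in the frame of tray_floor between -0.012 and 0.012 m and y of v_block_1_centre in the frame of tray_floor between -0.106 and 0.106 m and z of v_block_1_centre in the frame of tray_floor between 0.014 and 0.026 m and angle between each of v_block_1_centre, v_block_2_centre, v_block_3_centre, gap_gauge_1_centre, gap_gauge_2_centre, gap_gauge_3_centre's own z axis and vertical below 0.2 rad and x of v_block_2_centre in the frame of tray_floor between -0.012 and 0.012 m and y of v_block_2_centre in the frame of tray_floor between -0.106 and 0.106 m and z of v_block_2_centre in the frame of tray_floor between 0.014 and 0.026 m and x of v_block_3_centre in the frame of tray_floor between -0.012 and 0.012 m and y of v_block_3_centre in the frame of tray_floor between -0.106 and 0.106 m and z of v_block_3_centre in the frame of tray_floor between 0.014 and 0.026 m and x of gap_gauge_1_centre in the frame of tray_floor between -0.012 and 0.012 m and y of gap_gauge_1_centre in the frame of tray_floor between -0.106 and 0.106 m and z of gap_gauge_1_centre in the frame of tray_floor between 0.027 and 0.039 m and x of gap_gauge_2_centre in the frame of tray_floor between -0.012 and 0.012 m and y of gap_gauge_2_centre in the frame of tray_floor between -0.106 and 0.106 m and z of gap_gauge_2_centre in the frame of tray_floor between 0.027 and 0.039 m and x of gap_gauge_3_centre in the frame of tray_floor between -0.012 and 0.012 m and y of gap_gauge_3_centre in the frame of tray_floor between -0.106 and 0.106 m and z of gap_gauge_3_centre in the frame of tray_floor between 0.027 and 0.039 m and linear speed of each of v_block_1, v_block_2, v_block_3, gap_gauge_1, gap_gauge_2, gap_gauge_3 below 0.03 m/s); the robot touches nothing.
It fails at once if a bystander (loupe, battery, attenuator) is moved by more than 40 mm (distance of any of loupe, battery_aa, attenuator from where it was at the start of the episode above 0.04 m).
Of v_block_1, v_block_2, v_block_3, gap_gauge_1, gap_gauge_2, gap_gauge_3 only 4 to 6 are there at a start; the rules pass over those that are not, and their reading is None.
At some moment in a run one of v_block_1, v_block_2, v_block_3 may be knocked a few centimetres aside while the robot is not near it.
It also fails if it takes over 210 s, if anything falls off the work surface, if the arm or the gripper's body presses on something with over 40 N, if the wrist force passes 120 N, or if a joint passes its speed limit or range.

## Working session

There is one attempt and no reset: what is moved stays moved. The work goes in short steps, Python scripts to look and compute and a shell command to move; the robot and the scene stay as the last step left them, time stands still between calls to the robot, and variables do not carry over. Pictures are saved under pics/ and viewed, about 12 in all and at most 16, crops included, and the job is handed in when it is done.

```bash
mkdir -p pics; ls
python3 - <<'E'
from workcell import *
import cv2,numpy as np
s=get_state();print(s)
for n in("side","top"):
    c=read_camera(n);cv2.imwrite(f"pics/{n}0.png",c["image"][:,:,::-1]);np.savez(f"{n}0.npz",**c)
    print(n,c["K"].tolist(),np.round(c["R"],4).tolist(),c["t"])
E
```

```text
pics
{'clock': 0.0, 'joint_pos': array([-1.33864064e+00,  3.14043665e-01,  4.49985302e-02,  1.30358419e+00,
        1.82243356e-06,  1.43120085e+00]), 'qvel': array([-0.00111456, -0.0004511 ,  0.00096928,  0.00024843, -0.0013229 ,
       -0.00022566]), 'tau': array([ 4.70056693e-04, -4.80625105e+01,  2.98533994e+01,  1.92688726e-02,
       -1.97024669e-04, -7.31907932e-06]), 'tcp_pos': array([ 0.20874639, -0.5352396 ,  0.23039224]), 'orientation': array([-9.15560881e-04,  9.82774401e-01,  1.84807027e-01, -4.14903390e-05]), 'wrist_force': array([ 0.11896369,  0.40454167, -0.28585047]), 'ft_torque': array([ 0.01008746, -0.00157455,  0.03147746]), 'finger_gap': 0.0855506833471635}
side [[463.0422598875542, 0.0, 324.29197466592933], [0.0, 463.0422598875542, 243.21364599699598], [0.0, 0.0, 1.0]] [[-0.9956, 0.091, -0.0206], [0.0635, 0.4994, -0.864], [-0.0683, -0.8616, -0.503]] [0.55236058 0.04091959 1.24668235]
top [[569.3597891238095, 0.0, 317.2812132130474], [0.0, 569.3597891238095, 232.40317944762484], [0.0, 0.0, 1.0]] [[0.022, -0.9996, 0.0159], [-0.9876, -0.0242, -0.1548], [0.1551, -0.0123, -0.9878]] [-0.05076182  0.57298622  1.61184224]
```

View pics/top0.png

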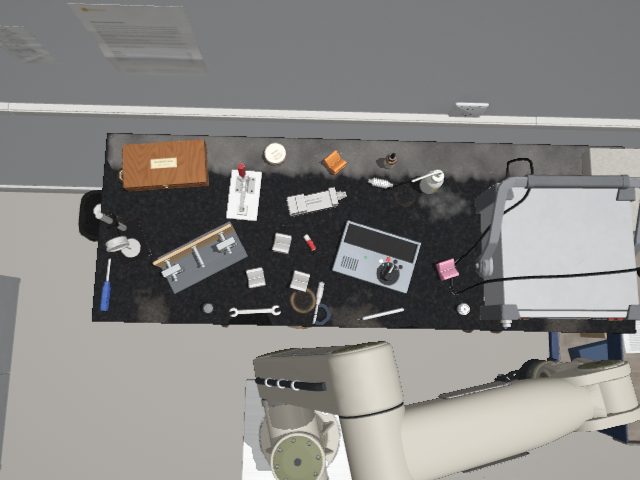

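View pics/side0.png

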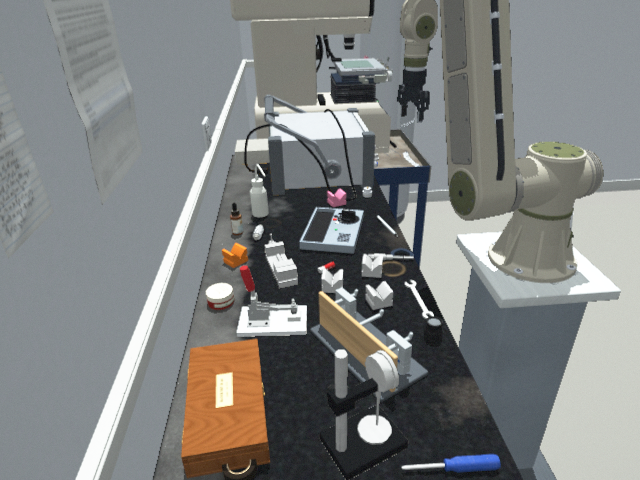

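The top view shows three grey V blocks (283,243), (256,278) and (300,282), and two gauges on the outer pegs (172,270), (227,245). The demagnetiser is at (377,257) with its knob near (389,270). I'll zoom in next.

```bash
cat > h.py <<'E'
import numpy as np,cv2
from workcell import *
def load(n): return dict(np.load(n+".npz"))
def snap(n,tag):
    c=read_camera(n);cv2.imwrite(f"pics/{tag}.png",c["image"][:,:,::-1]);np.savez(tag+".npz",**c);return c
def ray(c,uv,z):
    d=c["R"].T@np.linalg.solve(c["K"],[uv[0],uv[1],1.]);o=-c["R"].T@c["t"]
    return o+d*(z-o[2])/d[2]
def proj(c,X):
    p=c["K"]@(c["R"]@np.asarray(X,float)+c["t"]);return p[:2]/p[2]
def crop(c,x0,y0,x1,y1,k,name):
    cv2.imwrite(f"pics/{name}.png",cv2.resize(c["image"][y0:y1,x0:x1,::-1],None,fx=k,fy=k,interpolation=cv2.INTER_CUBIC))
E
python3 - <<'E'
from h import *
a=load("top0");b=load("side0")
t=cv2.resize(a["image"][215:325,145:345],None,fx=4,fy=4,interpolation=cv2.INTER_CUBIC)
cv2.imwrite("pics/c1.png",t[:,:,::-1])
crop(a,328,215,428,300,8,"c2")
E
```

```text
(no output)
```

View pics/c1.png

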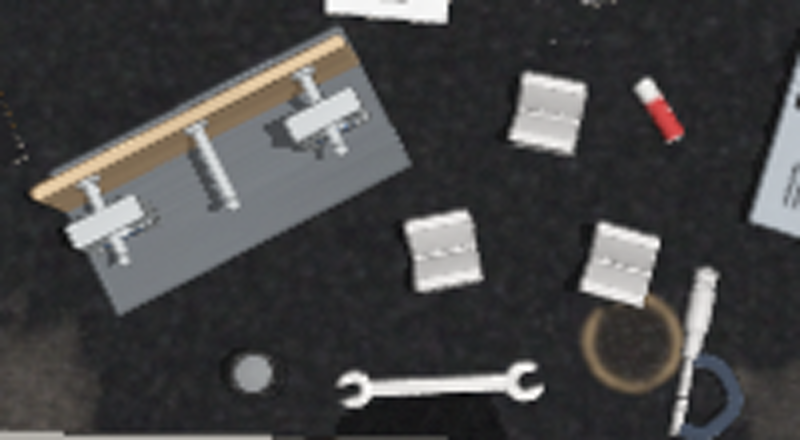

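View pics/c2.png

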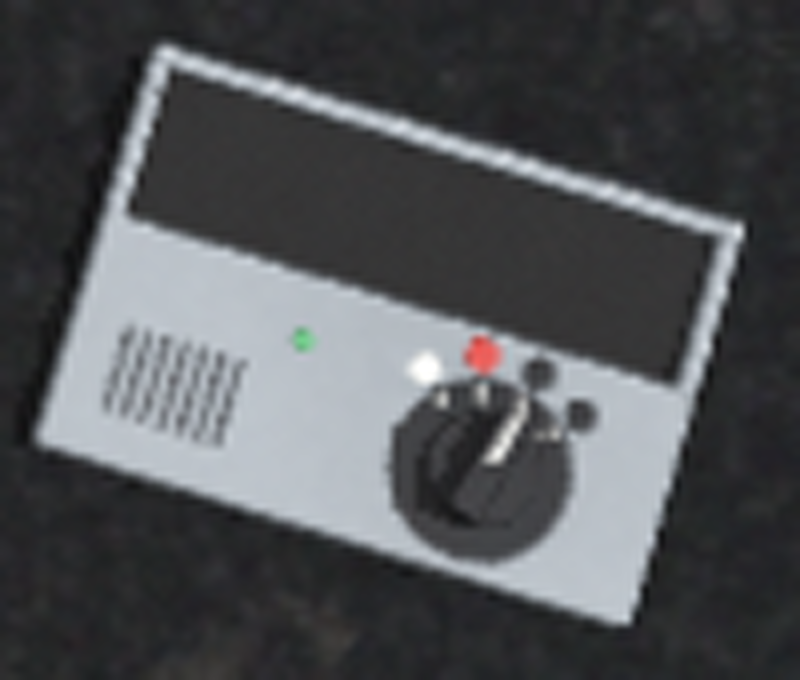

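Both crops are clear. The V blocks have their grooves roughly along world y. The selector pointer is at the third position, white is off and red is the first setting. Next I'll turn these pixels into poses.

```bash
cat >> h.py <<'E'
def yaw_of(q): 
    from scipy.spatial.transform import Rotation as R
    x=R.from_quat([q[1],q[2],q[3],q[0]]).as_matrix()[:,0];return np.arctan2(x[1],x[0])
def plan(*wps):
    """wps (x,y,z,yaw): prints travel/turn per waypoint from the present pose"""
    s=get_state();p=np.array(s["tcp_pos"]);w=yaw_of(s["orientation"])
    print("now",p.round(4),round(w,3),"t",round(s["clock"],1),"q6",round(s["joint_pos"][5],2))
    for q in wps:
        d=np.array(q[:3])-p;dw=(q[3]-w) if len(q)<5 else (q[3]-w)
        dw=(dw+np.pi/2)%np.pi-np.pi/2 if len(q)<5 else dw
        c,n=np.cos(w),np.sin(w)
        tr=np.array([c*d[0]+n*d[1],n*d[0]-c*d[1],-d[2]])/.04
        print(tr.round(3).tolist(),"turn",round(-dw,3),"rows>=",int(np.ceil(max(np.linalg.norm(tr)*40/41.7,abs(dw)/.125))))
        p=np.array(q[:3]);w=w+dw
E
python3 - <<'E'
from h import *
a=load("top0");b=load("side0")
f1=lambda p:((p[0]+.5)/4-.5+145,(p[1]+.5)/4-.5+215)
f2=lambda p:((p[0]+.5)/8-.5+328,(p[1]+.5)/8-.5+215)
def quad(f,ps,z):
    P=np.array([ray(a,f(p),z)[:2] for p in ps]);return P
def show(n,P):
    e=np.roll(P,-1,0)-P
    print(n,"c",P.mean(0).round(4),"sides",(np.linalg.norm(e,axis=1)*1e3).round(1),"dirs",np.degrees(np.arctan2(e[:,1],e[:,0])).round(1))
D=quad(f2,[(160,47),(743,228),(632,625),(38,437)],.028);show("demag",D)
T=quad(f2,[(168,75),(717,240),(678,385),(130,212)],.028);show("tray rim",T)
for n,p in dict(white=(425,368),red=(482,355),b1=(540,373),b2=(582,416)).items(): print(n,ray(a,f2(p),.03)[:2].round(4))
print("dial",ray(a,f2((481,470)),.032)[:2].round(4))
for n,q in dict(A=[(523,72),(587,82),(574,155),(510,142)],B=[(405,218),(469,210),(482,284),(417,292)],C=[(598,222),(660,236),(643,306),(581,291)]).items():
    P=quad(f1,q,.04);show("V"+n,P)
    print("   side px",proj(b,[*P.mean(0),.04]).round(0))
for n,q in dict(L=[(65,233),(137,197),(145,213),(73,250)],R=[(287,122),(355,88),(362,104),(293,140)]).items():
    P=quad(f1,q,.092);show("G"+n,P); print("   side px",proj(b,[*P.mean(0),.092]).round(0))
P=quad(f1,[(35,185),(340,30)],.096);print("panel top",P.round(4),"dir",np.degrees(np.arctan2(*(P[0]-P[1])[::-1])))
P=quad(f1,[(195,128),(235,205)],.084);print("mid peg",P.round(4))
for n,p in dict(loupe=(253,373),batt=(659,110),).items(): print(n,ray(a,f1(p),.02).round(3))
E
```

```text
demag c [ 0.5106 -0.213 ] sides [224.2 152.  225.6 151.3] dirs [-106.1  164.3   73.7  -16.3]
tray rim c [ 0.5497 -0.2237] sides [210.4  55.8 209.8  53. ] dirs [-105.6  164.9   73.7  -14.5]
white [ 0.4977 -0.2245]
red [ 0.503  -0.2454]
b1 [ 0.4969 -0.2666]
b2 [ 0.4815 -0.282 ]
dial [ 0.4607 -0.2448]
VA c [0.5417 0.0651] sides [47.2 54.3 47.4 52.2] dirs [-97.6 171.7  79.8  -8.5]
   side px [332. 273.]
VB c [0.4395 0.1376] sides [46.4 54.2 46.8 54.1] dirs [ -81.5 -168.    98.3   11.5]
   side px [379. 287.]
VC c [0.4333 0.0099] sides [45.9 51.7 45.8 51.1] dirs [-101.4  167.7   77.8  -12.2]
   side px [371. 258.]
GL c [0.4495 0.3685] sides [55.1 12.7 55.3 13.3] dirs [ -61.5 -150.6  119.1   28.3]
   side px [398. 338.]
GR c [0.5302 0.2199] sides [53.  12.5 54.2 13.5] dirs [ -61.5 -154.3  119.5   20.9]
   side px [345. 293.]
panel top [[0.4746 0.4178]
 [0.5893 0.211 ]] dir 119.0159770058369
mid peg [[0.5188 0.3115]
 [0.465  0.2805]]
loupe [0.35  0.273 0.02 ]
batt [ 0.548 -0.015  0.02 ]
```

Poses agree with the given sizes: the four tabs put the selector axis at (0.461,-0.245) within 0.4 mm, and the demagnetiser yaw is -16.2°. Next is the knob.

```bash
python3 -c "
from h import *
plan((.461,-.245,.2,2.597,1),(.461,-.245,.038,2.597))"
```

```text
now [ 0.2088 -0.5353  0.2305] 0.372 t 0.1 q6 1.43
[8.511, -4.471, 0.763] turn -2.225 rows>= 18
[0.0, 0.0, 4.05] turn -0.0 rows>= 4
```

```bash
python3 -m crank '{"travel":[[4.26,-2.24,0.38],[4.26,-2.24,0.38],[4.26,-2.24,0.38],[4.26,-2.24,0.38],[4.26,-2.24,0.38]],"turn":[0,0,0,0,0]}' 45 30 >/dev/null
python3 -m crank '{"travel":[[4.26,-2.24,0.38],[4.26,-2.24,0.38],[4.26,-2.24,0.38],[4.26,-2.24,0.38],[4.26,-2.24,0.38]],"turn":[0,0,0,0,0]}' >/dev/null
for i in 1 2 3 4; do python3 -m crank '{"travel":[[0,0,0],[0,0,0],[0,0,0],[0,0,0],[0,0,0]],"turn":[-0.556,-0.556,-0.556,-0.556,-0.556]}' >/dev/null; done
python3 -c "
from h import *
plan((.461,-.245,.038,2.597))"
```

```text
now [ 0.461  -0.2448  0.2004] 2.601 t 2.6 q6 -0.1
[-0.003, -0.005, 4.06] turn 0.004 rows>= 4
```

```bash
python3 -m crank '{"travel":[[0,0,0.8],[0,0,1.6],[0,0,2.4],[0,0,3.2],[0,0,4.06]],"turn":[0,0,0,0,0]}'
python3 -m crank '{"travel":[[0,0,0],[0,0,0],[0,0,0],[0,0,0],[0,0,0]],"turn":[0,0,0,0,0]}' 0 40
python3 -m crank '{"travel":[[0,0,0],[0,0,0],[0,0,0],[0,0,0],[0,0,0]],"turn":[0,0,0,0,0]}'
```

```text
clock: 3.02
tcp_pos: [0.4613, -0.245, 0.0373]
orientation: [0.0, 0.27, 0.963, -0.0]
wrist_force: [-0.2, -0.6, -0.8]
finger_gap: 0.0451
clock: 3.43
tcp_pos: [0.4607, -0.2441, 0.0382]
orientation: [-0.001, 0.269, 0.963, 0.001]
wrist_force: [0.5, 1.2, -13.5]
finger_gap: 0.0123
clock: 3.85
tcp_pos: [0.4608, -0.2441, 0.0382]
orientation: [-0.001, 0.269, 0.963, 0.001]
wrist_force: [-0.4, 3.4, -10.1]
finger_gap: 0.0119
```

```bash
python3 -m crank '{"travel":[[0,0,0],[0,0,0],[0,0,0],[0,0,0],[0,0,0]],"turn":[-0.11,-0.22,-0.33,-0.44,-0.54]}'
python3 -m crank '{"travel":[[0,0,0],[0,0,0],[0,0,0],[0,0,0],[0,0,0]],"turn":[-0.11,-0.22,-0.33,-0.42,-0.5]}'
python3 -m crank '{"travel":[[0,0,0],[0,0,0],[0,0,0],[0,0,0],[0,0,0]],"turn":[0,0,0,0,0]}' 45
python3 -m crank '{"travel":[[0,0,-1],[0,0,-2],[0,0,-3],[0,0,-4],[0,0,-4]],"turn":[0,0,0,0,0]}'
python3 - <<'E'
from h import *
s=get_state(); print(s["joint_pos"].round(2))
c=snap("top","t1"); crop(c,250,200,430,320,4,"c3")
plan((.4333,.0099,.15,1.57-.209),(.4333,.0099,.015,1.57-.209))
E
```

```text
clock: 4.27
tcp_pos: [0.4606, -0.2448, 0.0382]
orientation: [-0.001, 0.0, 1.0, 0.0]
wrist_force: [-1.8, 1.4, -10.4]
finger_gap: 0.0118
clock: 4.68
tcp_pos: [0.4608, -0.2454, 0.0382]
orientation: [-0.001, -0.247, 0.969, -0.0]
wrist_force: [0.1, -0.6, -11.2]
finger_gap: 0.0119
clock: 5.1
tcp_pos: [0.4621, -0.2457, 0.0394]
orientation: [0.001, -0.244, 0.97, -0.001]
wrist_force: [0.5, -0.1, -0.4]
finger_gap: 0.0452
clock: 5.52
tcp_pos: [0.4649, -0.2476, 0.2074]
orientation: [0.004, -0.244, 0.97, -0.006]
wrist_force: [0.8, -0.8, 0.8]
finger_gap: 0.0448
[-0.64  0.22 -0.14  1.2  -0.   -1.14]
now [ 0.464 -0.247  0.204] -2.648 t 5.6 q6 -1.14
[-2.367, 6.02, 1.35] turn -0.867 rows>= 7
[-0.0, 0.0, 3.375] turn -0.0 rows>= 4
```

View pics/c3.png

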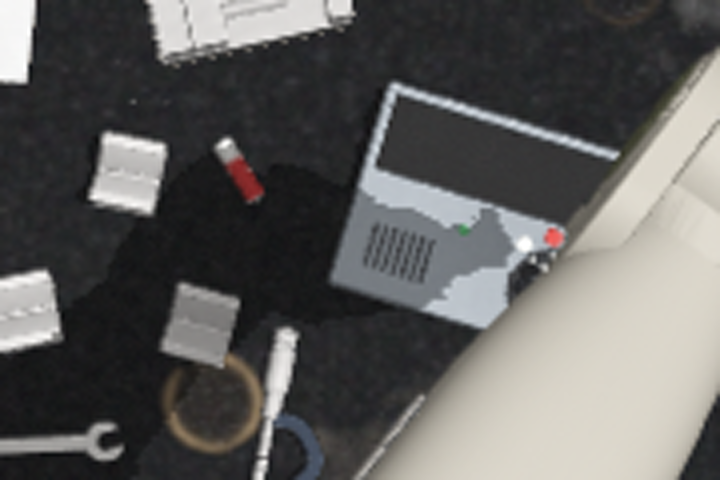

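The tray, tabs and blocks A and C are unchanged; the arm hides the knob, so I'll check it once the arm is clear. Block C at (.433,.010) goes first.

```bash
python3 -m crank '{"travel":[[-1.18,3.01,0.6],[-1.18,3.01,0.6],[-1.18,3.01,0.6],[-1.18,3.01,0.6],[-1.18,3.01,0.6]],"turn":[0,0,0,0,0]}' 75 60 >/dev/null
python3 -m crank '{"travel":[[-1.18,3.01,0.6],[-1.18,3.01,0.6],[-1.18,3.01,0.6],[-1.18,3.01,0.6],[-1.18,3.01,0.6]],"turn":[0,0,0,0,0]}' >/dev/null
for i in 1 2; do python3 -m crank '{"travel":[[0,0,0],[0,0,0],[0,0,0],[0,0,0],[0,0,0]],"turn":[-0.433,-0.433,-0.433,-0.433,-0.433]}' >/dev/null; done
python3 - <<'E'
from h import *
c=snap("top","t2"); crop(c,250,200,430,320,4,"c4")
plan((.4333,.0099,.017,1.57-.209))
E
```

```text
now [0.431  0.0104 0.1507] -1.786 t 7.3 q6 -1.52
[0.001, -0.06, 3.341] turn -0.006 rows>= 4
```

View pics/c4.png

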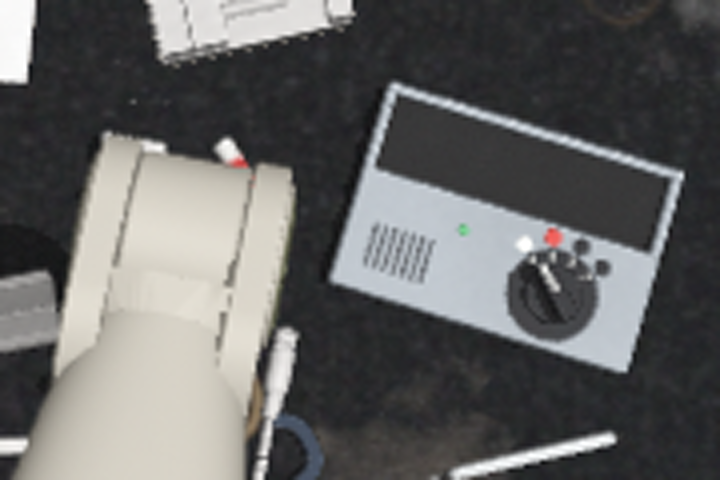

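The pointer line (557,290)→(540,265) aims at the white spot (525,243), so the selector is off. Now I'll grip block C.

```bash
python3 -m crank '{"travel":[[0,-0.06,0.9],[0,-0.06,1.8],[0,-0.06,2.6],[0,-0.06,3.1],[0,-0.06,3.34]],"turn":[0,0,0,0,0]}' 75 60
python3 -m crank '{"travel":[[0,0,0],[0,0,0],[0,0,0],[0,0,0],[0,0,0]],"turn":[0,0,0,0,0]}' 0 60
python3 -m crank '{"travel":[[0,0,0],[0,0,0],[0,0,0],[0,0,0],[0,0,0]],"turn":[0,0,0,0,0]}'
python3 -m crank '{"travel":[[0,0,-0.7],[0,0,-1.4],[0,0,-2.1],[0,0,-2.6],[0,0,-2.6]],"turn":[0,0,0,0,0]}'
python3 - <<'E'
from h import *
plan((.5711,-.1515,.12,4.43),(.5711,-.1515,.034,4.43))
E
```

```text
clock: 7.7
tcp_pos: [0.4307, 0.0108, 0.0141]
orientation: [-0.001, -0.627, 0.779, 0.001]
wrist_force: [-1.1, -0.1, 0.3]
finger_gap: 0.0749
clock: 8.12
tcp_pos: [0.4332, 0.0109, 0.0176]
orientation: [0.0, -0.629, 0.778, -0.001]
wrist_force: [-0.0, -1.4, -3.0]
finger_gap: 0.0485
clock: 8.53
tcp_pos: [0.4332, 0.0109, 0.0175]
orientation: [0.0, -0.629, 0.778, -0.001]
wrist_force: [-1.7, -1.6, 5.7]
finger_gap: 0.0487
clock: 8.95
tcp_pos: [0.4346, 0.0113, 0.1238]
orientation: [0.002, -0.629, 0.777, -0.002]
wrist_force: [0.6, 0.4, -6.6]
finger_gap: 0.0483
now [0.4346 0.0113 0.1238] -1.781 t 8.9 q6 -1.52
[3.27, -4.187, 0.096] turn 0.072 rows>= 6
[-0.0, 0.0, 2.15] turn -0.0 rows>= 3
```

```bash
python3 -m crank '{"travel":[[0.5,-0.6,0],[1.0,-1.2,0.05],[1.5,-1.9,0.05],[2.0,-2.5,0.1],[2.3,-3.0,0.1]],"turn":[0,0,0,0,0]}' >/dev/null
python3 -m crank '{"travel":[[0.5,-0.6,0],[0.97,-1.19,0],[0.97,-1.19,0],[0.97,-1.19,0],[0.97,-1.19,0]],"turn":[0.03,0.072,0.072,0.072,0.072]}'
python3 - <<'E'
from h import *
plan((.5711,-.1515,.0345,4.43))
c=snap("top","t3"); crop(c,250,200,430,320,4,"c5")
E
```

```text
clock: 9.78
tcp_pos: [0.5672, -0.1508, 0.114]
orientation: [-0.001, -0.6, 0.8, 0.002]
wrist_force: [0.2, 0.1, -6.2]
finger_gap: 0.0486
now [ 0.5672 -0.1508  0.114 ] -1.853 t 9.8 q6 -1.69
[-0.009, -0.098, 1.987] turn -0.0 rows>= 2
```

View pics/c5.png

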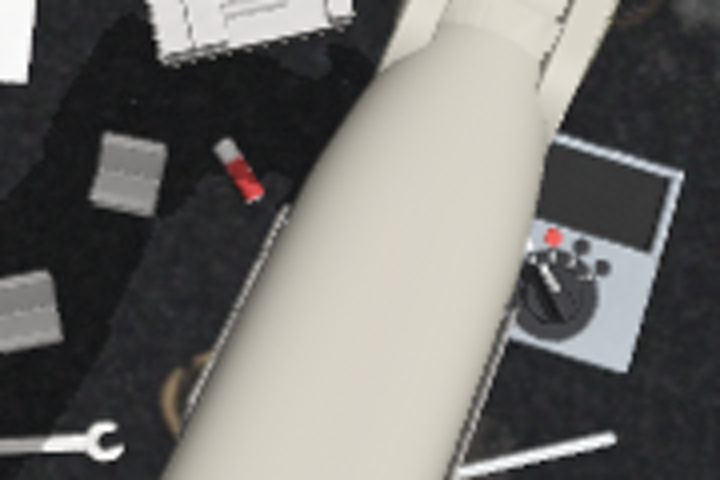

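The selector is still off and blocks A and B are unmoved. The arm hides the tray here.

```bash
python3 -m crank '{"travel":[[0,0,0.3],[0,0,0.6],[0,0,0.9],[0,0,1.2],[0,0,1.2]],"turn":[0,0,0,0,0]}'
python3 -m crank '{"travel":[[0,0,0],[0,0,0],[0,0,0],[0,0,0],[0,0,0]],"turn":[0,0,0,0,0]}'
python3 - <<'E'
from h import *
plan((.5711,-.1515,.0345,4.43))
E
```

```text
clock: 10.25
tcp_pos: [0.5661, -0.1495, 0.0659]
orientation: [-0.001, -0.601, 0.799, 0.003]
wrist_force: [-1.2, 0.7, -5.8]
finger_gap: 0.0484
clock: 10.67
tcp_pos: [0.5696, -0.1518, 0.0697]
orientation: [0.0, -0.601, 0.8, -0.001]
wrist_force: [0.1, 0.0, -5.6]
finger_gap: 0.0486
now [ 0.5696 -0.1518  0.0697] -1.853 t 10.7 q6 -1.68
[-0.018, -0.035, 0.879] turn -0.0 rows>= 1
```

```bash
python3 -m crank '{"travel":[[-0.02,-0.035,0.25],[-0.02,-0.035,0.5],[-0.02,-0.035,0.7],[-0.02,-0.035,0.8],[-0.02,-0.035,0.88]],"turn":[0,0,0,0,0]}'
python3 -m crank '{"travel":[[0,0,0],[0,0,0],[0,0,0],[0,0,0],[0,0,0]],"turn":[0,0,0,0,0]}'
python3 -m crank '{"travel":[[0,0,0],[0,0,0],[0,0,0],[0,0,0],[0,0,0]],"turn":[0,0,0,0,0]}' 64
python3 -m crank '{"travel":[[0,0,-0.5],[0,0,-1],[0,0,-2],[0,0,-3],[0,0,-3]],"turn":[0,0,0,0,0]}' 75
python3 - <<'E'
from h import *
plan((.49,-.08,.15,1.481),(.5417,.0651,.15,1.44),(.5417,.0651,.017,1.44))
E
```

```text
clock: 11.08
tcp_pos: [0.5693, -0.1508, 0.0335]
orientation: [-0.001, -0.6, 0.8, 0.001]
wrist_force: [-10.3, 3.5, 24.5]
finger_gap: 0.049
clock: 11.5
tcp_pos: [0.5706, -0.1513, 0.0336]
orientation: [-0.0, -0.6, 0.8, 0.0]
wrist_force: [-0.7, 0.5, -4.5]
finger_gap: 0.0485
clock: 11.92
tcp_pos: [0.5712, -0.1516, 0.0342]
orientation: [0.0, -0.6, 0.8, -0.001]
wrist_force: [-0.9, -0.2, -1.0]
finger_gap: 0.064
clock: 12.33
tcp_pos: [0.575, -0.153, 0.1624]
orientation: [0.003, -0.601, 0.8, -0.006]
wrist_force: [0.9, -0.3, 2.0]
finger_gap: 0.075
now [ 0.575  -0.153   0.1624] -1.853 t 12.3 q6 -1.68
[-1.161, 2.55, 0.309] turn -0.193 rows>= 3
[-3.729, -0.962, -0.0] turn 0.041 rows>= 4
[-0.0, 0.0, 3.325] turn -0.0 rows>= 4
```

```bash
cat >> h.py <<'E'
def vfind(c,xy,r=28):
    u,v=proj(c,[*xy,.04]).astype(int);g=c["image"][v-r:v+r,u-r:u+r].astype(int)
    m=((g.min(2)>85)&(np.ptp(g,axis=2)<25)).astype(np.uint8)
    n,l,st,ce=cv2.connectedComponentsWithStats(m)
    for i in range(1,n):
        if 120<st[i,4]<900:
            rc=cv2.minAreaRect(np.argwhere(l==i)[:,::-1].astype(np.float32))
            P=np.array([ray(c,p+[u-r,v-r],.04)[:2] for p in cv2.boxPoints(rc)]);e=np.roll(P,-1,0)-P
            print("blob",st[i,4],P.mean(0).round(4),(np.linalg.norm(e,axis=1)*1e3).round(0)[:2],np.degrees(np.arctan2(e[:2,1],e[:2,0])).round(0))
E
python3 - <<'E'
from h import *
c=snap("top","t4")
for xy in((.5417,.0651),(.4395,.1376)): vfind(load("top0"),xy); vfind(c,xy)
plan((.5417,.0651,.15,1.42),(.5417,.0651,.017,1.42))
E
```

```text
blob 319 [0.5417 0.0657] [56. 50.] [  -9. -100.]
blob 288 [0.5407 0.0651] [53. 48.] [ -10. -101.]
blob 255 [0.4957 0.193 ] [58. 49.] [ -89. -178.]
blob 325 [0.44   0.1378] [50. 55.] [ -78. -168.]
blob 227 [0.4957 0.1959] [52. 49.] [ -89. -178.]
blob 296 [0.4397 0.1375] [47. 52.] [ -77. -167.]
now [ 0.574  -0.1527  0.1591] -1.853 t 12.4 q6 -1.68
[-5.003, 2.294, 0.228] turn -0.132 rows>= 6
[-0.0, 0.0, 3.325] turn -0.0 rows>= 4
```

```bash
python3 -m crank '{"travel":[[-1,0.4,0.05],[-1.9,0.8,0.1],[-2.7,1.2,0.1],[-3.4,1.5,0.1],[-4,1.8,0.1]],"turn":[0,0,0,0,0]}' 75 60 >/dev/null
python3 -m crank '{"travel":[[-0.6,0.3,0.1],[-1.0,0.49,0.1],[-1.0,0.49,0.1],[-1.0,0.49,0.1],[-1.0,0.49,0.1]],"turn":[-0.12,-0.12,-0.12,-0.12,-0.12]}' >/dev/null
python3 -m crank '{"travel":[[0,0,0.6],[0,0,1.2],[0,0,1.8],[0,0,2.2],[0,0,2.2]],"turn":[0,0,0,0,0]}'
python3 - <<'E'
from h import *
plan((.5415,.0653,.017,1.41))
E
```

```text
clock: 13.63
tcp_pos: [0.5359, 0.0649, 0.054]
orientation: [-0.003, -0.646, 0.763, 0.002]
wrist_force: [-0.2, 0.1, -0.2]
finger_gap: 0.0749
now [0.5359 0.0649 0.054 ] -1.736 t 13.6 q6 -1.43
[-0.033, -0.137, 0.924] turn -0.004 rows>= 1
```

```bash
python3 -m crank '{"travel":[[0,0,0],[0,0,0.2],[0,0,0.4],[0,0,0.5],[0,0,0.5]],"turn":[0,0,0,0,0]}' >/dev/null
python3 -m crank '{"travel":[[0,0,0],[0,0,0],[0,0,0],[0,0,0],[0,0,0]],"turn":[0,0,0,0,0]}' >/dev/null
python3 - <<'E'
from h import *
plan((.5415,.0653,.017,1.41))
E
```

```text
now [0.5387 0.0663 0.038 ] -1.733 t 14.5 q6 -1.43
[0.014, -0.074, 0.524] turn -0.002 rows>= 1
```

```bash
python3 -m crank '{"travel":[[0.01,-0.03,0.2],[0.01,-0.05,0.4],[0.01,-0.05,0.5],[0.01,-0.05,0.52],[0.01,-0.05,0.52]],"turn":[0,0,0,0,0]}'
python3 -m crank '{"travel":[[0,0,0],[0,0,0],[0,0,0],[0,0,0],[0,0,0]],"turn":[0,0,0,0,0]}' 0 60
python3 -m crank '{"travel":[[0,0,0],[0,0,0],[0,0,0],[0,0,0],[0,0,0]],"turn":[0,0,0,0,0]}'
python3 -m crank '{"travel":[[0,0,-0.7],[0,0,-1.4],[0,0,-2.1],[0,0,-2.7],[0,0,-2.7]],"turn":[0,0,0,0,0]}'
python3 - <<'E'
from h import *
plan((.5567,-.2010,.12,4.43),(.5567,-.2010,.034,4.43))
E
```

```text
clock: 14.88
tcp_pos: [0.5396, 0.0656, 0.0159]
orientation: [-0.001, -0.647, 0.762, 0.001]
wrist_force: [-0.3, 0.1, -0.1]
finger_gap: 0.0748
clock: 15.3
tcp_pos: [0.5417, 0.0655, 0.0178]
orientation: [0.001, -0.647, 0.762, -0.001]
wrist_force: [1.7, 0.4, 5.0]
finger_gap: 0.0487
clock: 15.72
tcp_pos: [0.5416, 0.0655, 0.0178]
orientation: [0.001, -0.647, 0.762, -0.001]
wrist_force: [1.9, 0.1, 5.5]
finger_gap: 0.0487
clock: 16.13
tcp_pos: [0.5421, 0.0657, 0.1286]
orientation: [0.002, -0.647, 0.762, -0.002]
wrist_force: [1.9, 0.5, -3.7]
finger_gap: 0.0486
now [0.5421 0.0657 0.1286] -1.733 t 16.1 q6 -1.43
[6.519, -1.439, 0.214] turn 0.12 rows>= 7
[-0.0, 0.0, 2.15] turn -0.0 rows>= 3
```

```bash
python3 -m crank '{"travel":[[0.8,-0.2,0],[1.7,-0.4,0],[2.6,-0.6,0],[3.4,-0.8,0],[4.0,-0.9,0]],"turn":[0,0,0,0,0]}' >/dev/null
python3 -m crank '{"travel":[[0.8,-0.2,0],[1.6,-0.4,0],[2.2,-0.5,0],[2.52,-0.54,0],[2.52,-0.54,0]],"turn":[0.03,0.06,0.12,0.12,0.12]}'>/dev/null
python3 -m crank '{"travel":[[0,0,0.3],[0,0,0.6],[0,0,0.9],[0,0,1.2],[0,0,1.2]],"turn":[0,0,0,0,0]}'>/dev/null
python3 -m crank '{"travel":[[0,0,0],[0,0,0],[0,0,0],[0,0,0],[0,0,0]],"turn":[0,0,0,0,0]}'>/dev/null
python3 -m crank '{"travel":[[0,0,0],[0,0,0],[0,0,0],[0,0,0],[0,0,0]],"turn":[0,0,0,0,0]}'
python3 - <<'E'
from h import *
plan((.5567,-.2010,.0345,4.43))
c=snap("top","t5");vfind(c,(.4395,.1376))
c=snap("side","s5"); crop(c,280,190,440,290,5,"c6")
E
```

```text
clock: 18.22
tcp_pos: [0.5549, -0.2011, 0.0769]
orientation: [-0.0, -0.6, 0.8, -0.0]
wrist_force: [0.1, 0.2, -4.3]
finger_gap: 0.0486
now [ 0.5549 -0.2011  0.0769] -1.853 t 18.2 q6 -1.77
[-0.015, -0.041, 1.06] turn -0.0 rows>= 2
blob 255 [0.4957 0.193 ] [58. 49.] [ -89. -178.]
blob 301 [0.4405 0.138 ] [48. 54.] [ -77. -167.]
```

View pics/c6.png

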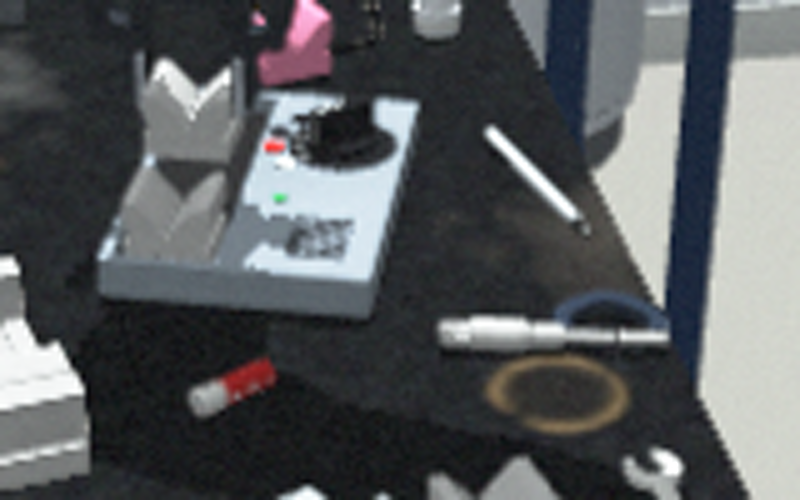

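The first block stands flat in the tray at (170,215), the held one hangs above its slot at (190,110), and block B hasn't moved. Lowering.

```bash
python3 -m crank '{"travel":[[-0.02,-0.03,0.3],[-0.02,-0.03,0.6],[-0.02,-0.03,0.8],[-0.02,-0.03,0.95],[-0.02,-0.03,1.05]],"turn":[0,0,0,0,0]}'
python3 -m crank '{"travel":[[0,0,0],[0,0,0],[0,0,0],[0,0,0],[0,0,0]],"turn":[0,0,0,0,0]}'
python3 -m crank '{"travel":[[0,0,0],[0,0,0],[0,0,0],[0,0,0],[0,0,0]],"turn":[0,0,0,0,0]}' 64
python3 -m crank '{"travel":[[0,0,-0.5],[0,0,-1],[0,0,-2],[0,0,-3],[0,0,-3]],"turn":[0,0,0,0,0]}' 75
python3 -m crank '{"travel":[[0,0,0],[0,0,0],[0,0,0],[0,0,0],[0,0,0]],"turn":[0,0,0,0,0]}'>/dev/null
python3 - <<'E'
from h import *
plan((.44,.1377,.15,1.76),(.44,.1377,.017,1.76))
c=snap("top","t6");vfind(c,(.4395,.1376))
E
```

```text
clock: 18.73
tcp_pos: [0.5559, -0.2004, 0.034]
orientation: [-0.0, -0.6, 0.8, 0.001]
wrist_force: [0.2, -0.1, -3.9]
finger_gap: 0.0485
clock: 19.15
tcp_pos: [0.5566, -0.2008, 0.0353]
orientation: [0.0, -0.6, 0.8, -0.0]
wrist_force: [0.5, -1.2, -4.2]
finger_gap: 0.0485
clock: 19.57
tcp_pos: [0.5567, -0.2009, 0.0353]
orientation: [0.0, -0.6, 0.8, -0.0]
wrist_force: [-0.7, 0.5, -0.2]
finger_gap: 0.0642
clock: 19.98
tcp_pos: [0.5604, -0.2027, 0.1635]
orientation: [0.003, -0.601, 0.8, -0.006]
wrist_force: [1.6, -1.0, 1.9]
finger_gap: 0.0749
now [ 0.5555 -0.2002  0.1534] -1.853 t 20.4 q6 -1.77
[-7.308, 5.13, 0.084] turn -0.472 rows>= 9
[0.0, -0.0, 3.325] turn -0.0 rows>= 4
blob 255 [0.4957 0.193 ] [58. 49.] [ -89. -178.]
blob 296 [0.4397 0.1375] [47. 52.] [ -77. -167.]
```

```bash
python3 -m crank '{"travel":[[-0.7,0.5,0],[-1.5,1.1,0],[-2.3,1.6,0],[-3.1,2.2,0],[-3.8,2.7,0]],"turn":[0,0,0,0,0]}' 64 60 >/dev/null
python3 -m crank '{"travel":[[-0.8,0.5,0],[-1.5,1.1,0],[-2.3,1.6,0],[-3.0,2.1,0],[-3.51,2.43,0.08]],"turn":[0,0,0,0,0]}' >/dev/null
python3 -m crank '{"travel":[[0,0,0],[0,0,0],[0,0,0],[0,0,0],[0,0,0]],"turn":[-0.12,-0.24,-0.36,-0.48,-0.48]}' >/dev/null
python3 -m crank '{"travel":[[0,0,0.6],[0,0,1.2],[0,0,1.8],[0,0,2.2],[0,0,2.2]],"turn":[0,0,0,0,0]}' >/dev/null
python3 -m crank '{"travel":[[0,0,0],[0,0,0],[0,0,0],[0,0,0],[0,0,0]],"turn":[0,0,0,0,0]}' >/dev/null
python3 -m crank '{"travel":[[0,0,0],[0,0,0],[0,0,0],[0,0,0],[0,0,0]],"turn":[0,0,0,0,0]}'
python3 - <<'E'
from h import *
plan((.44,.1377,.017,1.77))
c=snap("side","s6"); crop(c,300,240,460,340,5,"c7")
E
```

```text
clock: 22.95
tcp_pos: [0.4409, 0.1373, 0.0637]
orientation: [0.0, 0.773, -0.634, 0.0]
wrist_force: [1.1, 1.0, -0.6]
finger_gap: 0.0638
now [0.4409 0.1373 0.0637] -1.373 t 22.9 q6 -1.64
[-0.013, 0.019, 1.167] turn -0.002 rows>= 2
```

View pics/c7.png

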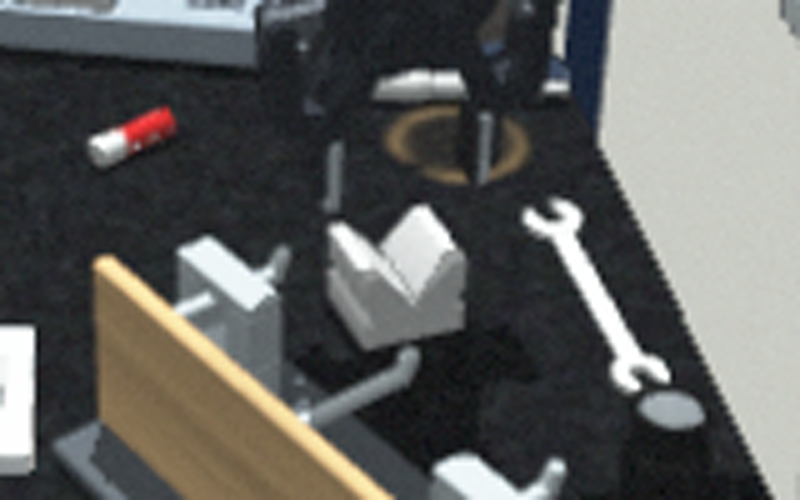

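The fingers (333,180) and (484,150) straddle block B, and the foot plate is clear. Going down.

```bash
python3 -m crank '{"travel":[[0,0.02,0.3],[0,0.02,0.6],[0,0.02,0.9],[0,0.02,1.15],[0,0.02,1.15]],"turn":[0,0,0,0,0]}'
python3 -m crank '{"travel":[[0,0,0],[0,0,0],[0,0,0],[0,0,0],[0,0,0]],"turn":[0,0,0,0,0]}' 0 60
python3 -m crank '{"travel":[[0,0,0],[0,0,0],[0,0,0],[0,0,0],[0,0,0]],"turn":[0,0,0,0,0]}'
python3 -m crank '{"travel":[[0,0,-0.7],[0,0,-1.4],[0,0,-2.1],[0,0,-2.7],[0,0,-2.7]],"turn":[0,0,0,0,0]}'
python3 -m crank '{"travel":[[0,0,0],[0,0,0],[0,0,0],[0,0,0],[0,0,0]],"turn":[0.12,0.24,0.36,0.48,0.48]}'
python3 - <<'E'
from h import *
plan((.5423,-.2504,.125,4.43),(.5423,-.2504,.034,4.43))
E
```

```text
clock: 23.42
tcp_pos: [0.4385, 0.137, 0.0159]
orientation: [0.001, 0.773, -0.634, -0.001]
wrist_force: [-0.4, 1.0, 0.7]
finger_gap: 0.064
clock: 23.83
tcp_pos: [0.4407, 0.1372, 0.0183]
orientation: [-0.0, 0.773, -0.634, 0.001]
wrist_force: [0.7, -1.6, 1.8]
finger_gap: 0.0486
clock: 24.25
tcp_pos: [0.4407, 0.1373, 0.0183]
orientation: [-0.0, 0.773, -0.634, 0.001]
wrist_force: [-0.8, -0.8, 5.5]
finger_gap: 0.0488
clock: 24.67
tcp_pos: [0.4422, 0.1376, 0.1292]
orientation: [-0.002, 0.773, -0.634, 0.002]
wrist_force: [1.8, -0.0, -5.2]
finger_gap: 0.0485
clock: 25.08
tcp_pos: [0.4383, 0.137, 0.1233]
orientation: [-0.002, -0.599, 0.801, 0.001]
wrist_force: [0.5, -0.3, -5.9]
finger_gap: 0.0483
now [0.4383 0.137  0.1233] -1.856 t 25.1 q6 -1.16
[8.56, -5.223, -0.042] turn -0.003 rows>= 10
[-0.0, 0.0, 2.275] turn -0.0 rows>= 3
```

```bash
python3 -m crank '{"travel":[[0.7,-0.4,0],[1.5,-0.9,0],[2.2,-1.4,0],[2.9,-1.8,0],[3.5,-2.1,0]],"turn":[0,0,0,0,0]}' >/dev/null
python3 -m crank '{"travel":[[0.7,-0.4,0],[1.4,-0.8,0],[2.1,-1.3,0],[2.7,-1.6,0],[3.2,-2.0,0]],"turn":[0,0,0,0,0]}'>/dev/null
python3 -m crank '{"travel":[[0.5,-0.4,0],[1.1,-0.7,0],[1.6,-1.0,0],[1.84,-1.12,0],[1.84,-1.12,0]],"turn":[0,0,0,0,0]}'>/dev/null
python3 -m crank '{"travel":[[0,0,0.3],[0,0,0.6],[0,0,0.9],[0,0,1.2],[0,0,1.2]],"turn":[0,0,0,0,0]}'>/dev/null
python3 -m crank '{"travel":[[0,0,0],[0,0,0],[0,0,0],[0,0,0],[0,0,0]],"turn":[0,0,0,0,0]}'>/dev/null
python3 -m crank '{"travel":[[0,0,0],[0,0,0],[0,0,0],[0,0,0],[0,0,0]],"turn":[0,0,0,0,0]}'
python3 - <<'E'
from h import *
plan((.5423,-.2504,.035,4.43))
E
```

```text
clock: 27.58
tcp_pos: [0.5453, -0.2491, 0.0777]
orientation: [-0.0, -0.6, 0.8, -0.0]
wrist_force: [0.3, -0.1, -7.0]
finger_gap: 0.0484
now [ 0.5453 -0.2491  0.0777] -1.853 t 27.6 q6 -1.85
[0.053, 0.063, 1.067] turn -0.0 rows>= 2
```

```bash
python3 -m crank '{"travel":[[0.05,0.07,0.3],[0.05,0.07,0.6],[0.05,0.07,0.8],[0.05,0.07,0.95],[0.05,0.07,1.07]],"turn":[0,0,0,0,0]}'
python3 -m crank '{"travel":[[0,0,0],[0,0,0],[0,0,0],[0,0,0],[0,0,0]],"turn":[0,0,0,0,0]}'
python3 -m crank '{"travel":[[0,0,0],[0,0,0],[0,0,0],[0,0,0],[0,0,0]],"turn":[0,0,0,0,0]}' 64
python3 -m crank '{"travel":[[0,0,-0.5],[0,0,-1],[0,0,-2],[0,0,-3],[0,0,-3]],"turn":[0,0,0,0,0]}' 64
python3 -m crank '{"travel":[[0,0,-0.5],[0,0,-0.5],[0,0,-0.5],[0,0,-0.5],[0,0,-0.5]],"turn":[0.12,0.24,0.36,0.48,0.6]}'>/dev/null
python3 - <<'E'
from h import *
c=snap("side","s7"); 
a=load("top0");f1=lambda p:((p[0]+.5)/4-.5+145,(p[1]+.5)/4-.5+215)
crop(c,290,270,430,375,5,"c8")
plan((.5302,.2199,.17,3.619),(.5302,.2199,.06,3.619))
E
```

```text
clock: 28.0
tcp_pos: [0.5418, -0.2501, 0.0342]
orientation: [-0.0, -0.6, 0.8, 0.0]
wrist_force: [-4.5, -0.6, 44.5]
finger_gap: 0.0484
clock: 28.42
tcp_pos: [0.5423, -0.2503, 0.0351]
orientation: [0.0, -0.6, 0.8, -0.0]
wrist_force: [-0.5, 0.6, -5.2]
finger_gap: 0.0487
clock: 28.83
tcp_pos: [0.5425, -0.2505, 0.0355]
orientation: [0.0, -0.6, 0.8, -0.001]
wrist_force: [-0.4, 0.1, 1.6]
finger_gap: 0.0639
clock: 29.25
tcp_pos: [0.546, -0.2526, 0.1637]
orientation: [0.002, -0.601, 0.8, -0.006]
wrist_force: [1.5, -0.5, 1.4]
finger_gap: 0.0638
now [ 0.5422 -0.2503  0.1751] -2.465 t 29.7 q6 -1.24
[-7.13, 9.351, 0.128] turn 0.2 rows>= 12
[-0.0, 0.0, 2.75] turn -0.0 rows>= 3
```

View pics/c8.png

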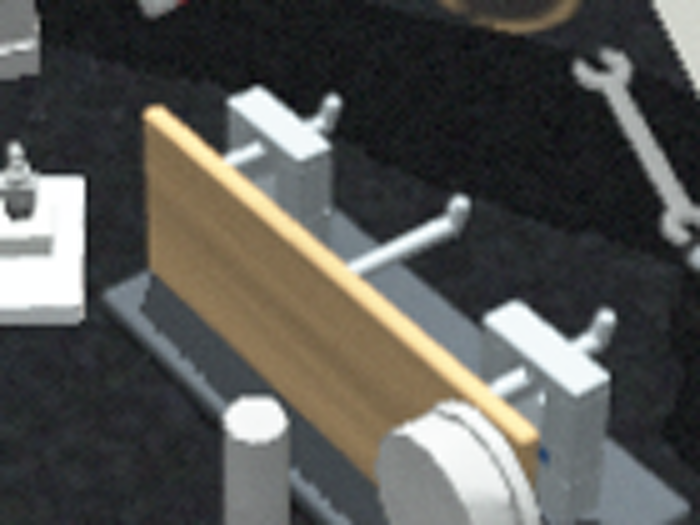

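The gauge tops in the side view, about (345,294) and (398,339), match the positions projected from the top view to 1 px. The distance between pegs also fits: 169 mm against 168. Next is the right gauge.

```bash
python3 -m crank '{"travel":[[-0.5,0.7,0],[-1.1,1.4,0],[-1.7,2.2,0],[-2.2,2.9,0],[-2.8,3.7,0]],"turn":[0,0,0,0,0]}' 70 60 >/dev/null
python3 -m crank '{"travel":[[-0.5,0.7,0],[-1.1,1.4,0],[-1.7,2.2,0],[-2.2,2.9,0],[-2.8,3.7,0]],"turn":[0,0,0,0,0]}' >/dev/null
python3 -m crank '{"travel":[[-0.5,0.6,0],[-1.0,1.3,0],[-1.53,1.95,0],[-1.53,1.95,0.13],[-1.53,1.95,0.13]],"turn":[0.1,0.18,0.18,0.18,0.18]}' >/dev/null
python3 -m crank '{"travel":[[0,0,0],[0,0,0],[0,0,0.4],[0,0,0.8],[0,0,1]],"turn":[0,0,0,0,0]}' >/dev/null
python3 -m crank '{"travel":[[0,0,0],[0,0,0],[0,0,0],[0,0,0],[0,0,0]],"turn":[0,0,0,0,0]}' >/dev/null
python3 -m crank '{"travel":[[0,0,0],[0,0,0],[0,0,0],[0,0,0],[0,0,0]],"turn":[0,0,0,0,0]}'
python3 - <<'E'
from h import *
plan((.5302,.2199,.062,3.64),(.5302-.055*.876,.2199-.055*.483,.075,3.64))
c=snap("side","s8"); crop(c,290,230,430,335,5,"c9")
E
```

```text
clock: 32.22
tcp_pos: [0.5248, 0.2199, 0.1297]
orientation: [-0.0, -0.251, 0.968, -0.0]
wrist_force: [0.5, -0.5, -0.0]
finger_gap: 0.0701
now [0.5248 0.2199 0.1297] -2.633 t 32.2 q6 -0.25
[-0.119, -0.065, 1.691] turn 0.01 rows>= 2
[1.375, -0.008, -0.325] turn -0.0 rows>= 2
```

View pics/c9.png

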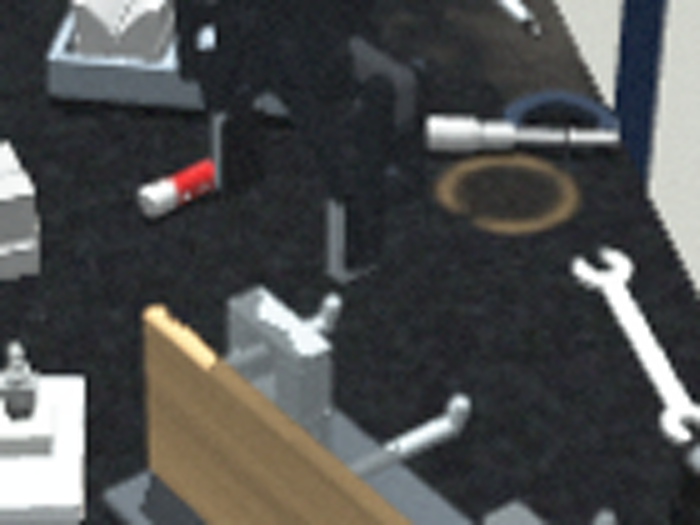

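The fingers (218,150) and (335,235) hang above the gauge's two edges. Lowering, gripping, lifting 13 mm and drawing off.

```bash
python3 -m crank '{"travel":[[-0.12,-0.06,0.1],[-0.12,-0.06,0.6],[-0.12,-0.06,1.1],[-0.12,-0.06,1.5],[-0.12,-0.06,1.69]],"turn":[0.01,0.01,0.01,0.01,0.01]}' 
python3 -m crank '{"travel":[[0,0,0],[0,0,0],[0,0,0],[0,0,0],[0,0,0]],"turn":[0,0,0,0,0]}'
python3 -m crank '{"travel":[[0,0,0],[0,0,0],[0,0,0],[0,0,0],[0,0,0]],"turn":[0,0,0,0,0]}' 0 60
python3 -m crank '{"travel":[[0,0,0],[0,0,0],[0,0,0],[0,0,0],[0,0,0]],"turn":[0,0,0,0,0]}' 
python3 -m crank '{"travel":[[0,0,-0.1],[0,0,-0.2],[0,0,-0.3],[0,0,-0.33],[0,0,-0.33]],"turn":[0,0,0,0,0]}' 
python3 -m crank '{"travel":[[0,0,0],[0,0,0],[0,0,0],[0,0,0],[0,0,0]],"turn":[0,0,0,0,0]}'
```

```text
clock: 32.68
tcp_pos: [0.529, 0.2196, 0.0595]
orientation: [-0.002, -0.246, 0.969, -0.0]
wrist_force: [-0.5, -0.4, -0.9]
finger_gap: 0.0698
clock: 33.1
tcp_pos: [0.531, 0.2202, 0.0632]
orientation: [0.001, -0.247, 0.969, -0.0]
wrist_force: [0.0, -0.1, -0.7]
finger_gap: 0.0699
clock: 33.52
tcp_pos: [0.531, 0.2201, 0.063]
orientation: [0.001, -0.246, 0.969, -0.0]
wrist_force: [0.4, 0.2, 5.4]
finger_gap: 0.0509
clock: 33.93
tcp_pos: [0.531, 0.2201, 0.063]
orientation: [0.001, -0.246, 0.969, -0.0]
wrist_force: [0.2, -0.8, 5.2]
finger_gap: 0.0514
clock: 34.35
tcp_pos: [0.5303, 0.2201, 0.0755]
orientation: [0.0, -0.247, 0.969, -0.0]
wrist_force: [-0.3, 0.2, -2.7]
finger_gap: 0.0512
clock: 34.77
tcp_pos: [0.5301, 0.22, 0.0751]
orientation: [-0.0, -0.247, 0.969, -0.0]
wrist_force: [-0.0, 0.0, -4.0]
finger_gap: 0.051
```

```bash
python3 -m crank '{"travel":[[0.2,0,0],[0.4,0,0],[0.6,0,0],[0.8,0,0],[1.0,0,0]],"turn":[0,0,0,0,0]}' 
python3 -m crank '{"travel":[[0.2,0,0],[0.4,0,0],[0.5,0,0],[0.5,0,0],[0.5,0,0]],"turn":[0,0,0,0,0]}' 
python3 -m crank '{"travel":[[0,0,-0.5],[0,0,-1],[0,0,-1.5],[0,0,-2.0],[0,0,-2.0]],"turn":[0,0,0,0,0]}' 
python3 -m crank '{"travel":[[0,0,0],[0,0,0],[0,0,0],[0,0,0],[0,0,0]],"turn":[-0.12,-0.24,-0.36,-0.48,-0.56]}'
python3 -m crank '{"travel":[[0,0,0],[0,0,0],[0,0,0],[0,0,0],[0,0,0]],"turn":[-0.1,-0.22,-0.22,-0.22,-0.22]}'
python3 - <<'E'
from h import *
plan((.5249,-.3104,.14,4.43),(.5249,-.3104,.053,4.43))
E
```

```text
clock: 35.18
tcp_pos: [0.4939, 0.2004, 0.0753]
orientation: [-0.0, -0.246, 0.969, -0.0]
wrist_force: [0.3, 0.1, -3.2]
finger_gap: 0.0511
clock: 35.6
tcp_pos: [0.4776, 0.1913, 0.0755]
orientation: [0.0, -0.246, 0.969, -0.0]
wrist_force: [-0.3, 0.3, -1.5]
finger_gap: 0.051
clock: 36.02
tcp_pos: [0.4806, 0.1922, 0.1593]
orientation: [0.004, -0.247, 0.969, -0.0]
wrist_force: [1.3, 0.5, -2.6]
finger_gap: 0.0508
clock: 36.43
tcp_pos: [0.4774, 0.1914, 0.154]
orientation: [-0.0, -0.507, 0.862, 0.0]
wrist_force: [0.6, -0.3, -2.7]
finger_gap: 0.051
clock: 36.85
tcp_pos: [0.4774, 0.1914, 0.1546]
orientation: [-0.0, -0.595, 0.803, 0.0]
wrist_force: [-0.5, -1.3, -3.7]
finger_gap: 0.0508
now [0.4774 0.1914 0.1546] -1.866 t 36.9 q6 -1.05
[11.655, -4.789, 0.365] turn -0.013 rows>= 13
[-0.0, 0.0, 2.175] turn -0.0 rows>= 3
```

```bash
python3 -m crank '{"travel":[[0.8,-0.3,0],[1.6,-0.6,0],[2.4,-1.0,0],[3.2,-1.3,0],[4.0,-1.6,0]],"turn":[0,0,0,0,0]}' >/dev/null
python3 -m crank '{"travel":[[0.8,-0.3,0],[1.6,-0.6,0],[2.4,-1.0,0],[3.2,-1.3,0],[4.0,-1.6,0]],"turn":[0,0,0,0,0]}' >/dev/null
python3 -m crank '{"travel":[[0.8,-0.3,0],[1.6,-0.7,0],[2.4,-1.0,0],[3.0,-1.3,0],[3.65,-1.59,0.3]],"turn":[0,0,0,0,-0.013]}' >/dev/null
python3 -m crank '{"travel":[[0,0,0],[0,0,0],[0,0,0.4],[0,0,0.8],[0,0,1]],"turn":[0,0,0,0,0]}' >/dev/null
python3 -m crank '{"travel":[[0,0,0],[0,0,0],[0,0,0],[0,0,0],[0,0,0]],"turn":[0,0,0,0,0]}' >/dev/null
python3 -m crank '{"travel":[[0,0,0],[0,0,0],[0,0,0],[0,0,0],[0,0,0]],"turn":[0,0,0,0,0]}'
python3 - <<'E'
from h import *
plan((.5249,-.3104,.0535,4.43))
c=snap("side","s9"); crop(c,280,180,400,270,6,"c10")
E
```

```text
clock: 39.35
tcp_pos: [0.5265, -0.3101, 0.1033]
orientation: [-0.0, -0.602, 0.799, -0.0]
wrist_force: [-0.2, -0.6, -3.3]
finger_gap: 0.0509
now [ 0.5265 -0.3101  0.1033] -1.85 t 39.4 q6 -1.95
[0.018, 0.036, 1.245] turn 0.003 rows>= 2
```

View pics/c10.png

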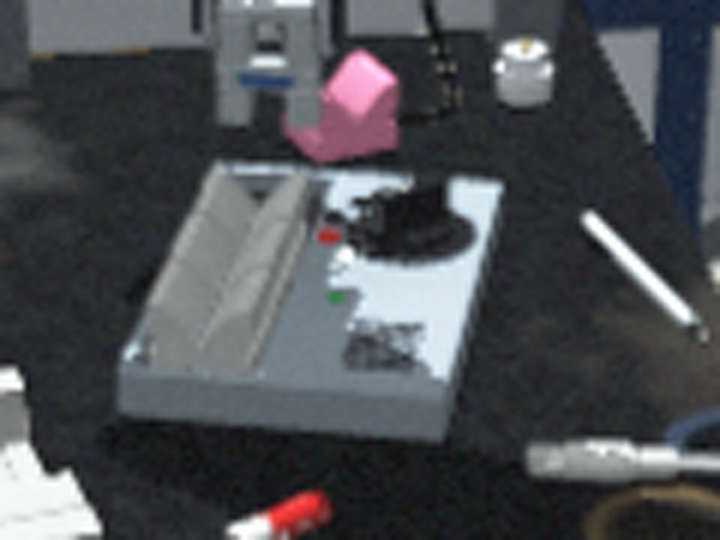

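The three V blocks stand in one row in the tray, and the far end, near (270,180), is free. The held gauge is upright at (265,70). Lowering it.

```bash
python3 -m crank '{"travel":[[0.02,0.03,0.2],[0.02,0.03,0.5],[0.02,0.03,0.7],[0.02,0.03,0.8],[0.02,0.03,0.8]],"turn":[0,0,0,0,0]}' >/dev/null
python3 -m crank '{"travel":[[0,0,0],[0,0,0.1],[0,0,0.2],[0,0,0.3],[0,0,0.42]],"turn":[0,0,0,0,0]}' 
python3 -m crank '{"travel":[[0,0,0],[0,0,0],[0,0,0],[0,0,0],[0,0,0]],"turn":[0,0,0,0,0]}'
python3 - <<'E'
from h import *
plan((.5249,-.3104,.0535,4.43))
E
```

```text
clock: 40.23
tcp_pos: [0.5253, -0.3107, 0.0544]
orientation: [0.0, -0.602, 0.799, -0.0]
wrist_force: [-0.2, -0.9, -3.1]
finger_gap: 0.0511
clock: 40.65
tcp_pos: [0.5252, -0.3106, 0.0546]
orientation: [-0.0, -0.602, 0.799, -0.0]
wrist_force: [0.2, -1.8, -3.4]
finger_gap: 0.051
now [ 0.5252 -0.3106  0.0546] -1.85 t 40.6 q6 -1.96
[-0.002, 0.008, 0.028] turn 0.003 rows>= 1
```

```bash
python3 -m crank '{"travel":[[0,0,0.02],[0,0,0.035],[0,0,0.035],[0,0,0.035],[0,0,0.035]],"turn":[0,0,0,0,0]}' 
python3 -m crank '{"travel":[[0,0,0],[0,0,0],[0,0,0],[0,0,0],[0,0,0]],"turn":[0,0,0,0,0]}' 64
python3 -m crank '{"travel":[[0,0,-0.3],[0,0,-0.8],[0,0,-1.6],[0,0,-2.4],[0,0,-3]],"turn":[0,0,0,0,0]}' 70
python3 -m crank '{"travel":[[0,0,0],[0,0,0],[0,0,0],[0,0,0],[0,0,0]],"turn":[0.12,0.24,0.36,0.48,0.6]}'>/dev/null
python3 -m crank '{"travel":[[0,0,0],[0,0,0],[0,0,0],[0,0,0],[0,0,0]],"turn":[0.1,0.19,0.19,0.19,0.19]}'
python3 - <<'E'
from h import *
plan((.4495,.3685,.17,3.64),(.4495,.3685,.062,3.64))
c=snap("side","s10"); crop(c,290,180,410,270,6,"c11")
E
```

```text
clock: 41.07
tcp_pos: [0.5252, -0.3106, 0.0535]
orientation: [0.0, -0.602, 0.799, -0.0]
wrist_force: [-0.6, 0.8, 0.9]
finger_gap: 0.0511
clock: 41.48
tcp_pos: [0.5252, -0.3106, 0.0532]
orientation: [0.0, -0.602, 0.799, -0.0]
wrist_force: [-0.1, -0.3, -0.5]
finger_gap: 0.0637
clock: 41.9
tcp_pos: [0.5255, -0.3108, 0.1757]
orientation: [0.0, -0.602, 0.799, -0.001]
wrist_force: [0.9, 0.3, -0.4]
finger_gap: 0.0701
clock: 42.73
tcp_pos: [0.5252, -0.3105, 0.1732]
orientation: [0.0, -0.249, 0.968, -0.0]
wrist_force: [0.0, -1.1, 0.2]
finger_gap: 0.07
now [ 0.5252 -0.3105  0.1732] -2.638 t 42.7 q6 -1.17
[-6.533, 15.782, 0.079] turn 0.005 rows>= 17
[-0.0, 0.0, 2.7] turn -0.0 rows>= 3
```

View pics/c11.png

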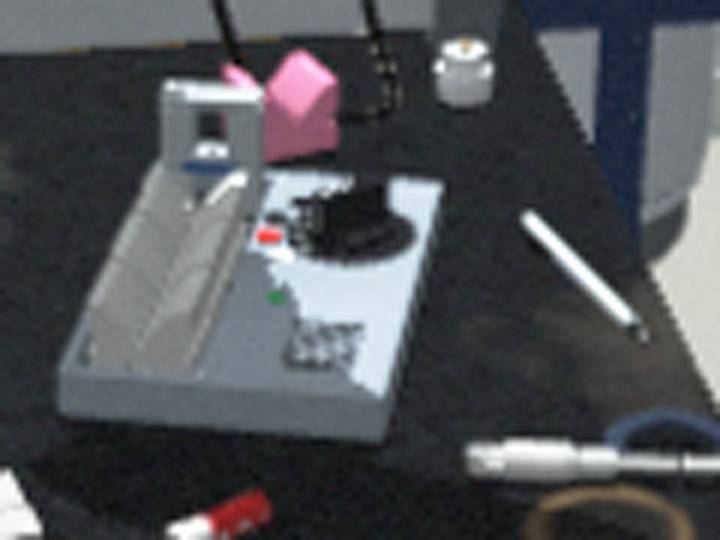

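The first gauge stands upright in the tray at (210,130). Next is the left gauge.

```bash
for i in 1 2 3; do python3 -m crank '{"travel":[[-0.35,0.9,0],[-0.7,1.75,0],[-1.05,2.6,0],[-1.4,3.45,0],[-1.75,4.25,0]],"turn":[0,0,0,0,0]}' >/dev/null; done
python3 -m crank '{"travel":[[-0.35,0.9,0],[-0.7,1.75,0],[-1.0,2.5,0],[-1.28,3.03,0],[-1.28,3.03,0]],"turn":[0,0,0,0,0]}' >/dev/null
python3 -m crank '{"travel":[[0,0,0],[0,0,0],[0,0,0.4],[0,0,0.8],[0,0,1]],"turn":[0,0,0,0,0]}' >/dev/null
python3 -m crank '{"travel":[[0,0,0],[0,0,0],[0,0,0],[0,0,0],[0,0,0]],"turn":[0,0,0,0,0]}' >/dev/null
python3 -m crank '{"travel":[[0,0,0],[0,0,0],[0,0,0],[0,0,0],[0,0,0]],"turn":[0,0,0,0,0]}'
python3 - <<'E'
from h import *
plan((.4495,.3685,.062,3.64))
E
```

```text
clock: 45.7
tcp_pos: [0.4509, 0.3686, 0.133]
orientation: [-0.0, -0.248, 0.969, -0.0]
wrist_force: [-0.0, 0.6, -0.1]
finger_gap: 0.07
now [0.4509 0.3686 0.133 ] -2.64 t 45.7 q6 0.05
[0.032, 0.014, 1.776] turn 0.003 rows>= 2
```

```bash
python3 -m crank '{"travel":[[0.03,0.01,0.4],[0.03,0.01,0.8],[0.03,0.01,1.2],[0.03,0.01,1.5],[0.03,0.01,1.77]],"turn":[0,0,0,0,0]}' 
python3 -m crank '{"travel":[[0,0,0],[0,0,0],[0,0,0],[0,0,0],[0,0,0]],"turn":[0,0,0,0,0]}'
python3 -m crank '{"travel":[[0,0,0],[0,0,0],[0,0,0],[0,0,0],[0,0,0]],"turn":[0,0,0,0,0]}' 0 60
python3 -m crank '{"travel":[[0,0,0],[0,0,0],[0,0,0],[0,0,0],[0,0,0]],"turn":[0,0,0,0,0]}' 
python3 -m crank '{"travel":[[0,0,-0.1],[0,0,-0.2],[0,0,-0.3],[0,0,-0.33],[0,0,-0.33]],"turn":[0,0,0,0,0]}' 
python3 -m crank '{"travel":[[0,0,0],[0,0,0],[0,0,0],[0,0,0],[0,0,0]],"turn":[0,0,0,0,0]}'
```

```text
clock: 46.12
tcp_pos: [0.4493, 0.3681, 0.0612]
orientation: [-0.0, -0.248, 0.969, -0.0]
wrist_force: [0.1, 1.2, 0.1]
finger_gap: 0.0701
clock: 46.53
tcp_pos: [0.4503, 0.3687, 0.0632]
orientation: [0.001, -0.248, 0.969, 0.0]
wrist_force: [0.3, 0.4, 0.3]
finger_gap: 0.0702
clock: 46.95
tcp_pos: [0.4503, 0.3687, 0.0631]
orientation: [0.001, -0.248, 0.969, 0.0]
wrist_force: [0.5, -0.5, 6.5]
finger_gap: 0.051
clock: 47.37
tcp_pos: [0.4503, 0.3687, 0.0631]
orientation: [0.001, -0.248, 0.969, 0.0]
wrist_force: [-0.5, -0.5, 5.4]
finger_gap: 0.0507
clock: 47.78
tcp_pos: [0.4497, 0.3683, 0.0756]
orientation: [0.0, -0.248, 0.969, -0.0]
wrist_force: [0.3, -0.1, -3.3]
finger_gap: 0.051
clock: 48.2
tcp_pos: [0.4496, 0.3682, 0.0753]
orientation: [-0.0, -0.248, 0.969, -0.0]
wrist_force: [0.3, 0.3, -3.8]
finger_gap: 0.0511
```

```bash
python3 -m crank '{"travel":[[0.2,0,0],[0.4,0,0],[0.6,0,0],[0.8,0,0],[1.0,0,0]],"turn":[0,0,0,0,0]}' 
python3 -m crank '{"travel":[[0.2,0,0],[0.4,0,0],[0.5,0,0],[0.5,0,0],[0.5,0,0]],"turn":[0,0,0,0,0]}' 
python3 -m crank '{"travel":[[0,0,-0.5],[0,0,-1],[0,0,-1.5],[0,0,-2.0],[0,0,-2.0]],"turn":[0,0,0,0,0]}' >/dev/null
python3 -m crank '{"travel":[[0,0,0],[0,0,0],[0,0,0],[0,0,0],[0,0,0]],"turn":[-0.12,-0.24,-0.36,-0.48,-0.56]}' >/dev/null
python3 -m crank '{"travel":[[0,0,0],[0,0,0],[0,0,0],[0,0,0],[0,0,0]],"turn":[-0.1,-0.22,-0.22,-0.22,-0.22]}'
python3 - <<'E'
from h import *
plan((.5317,-.2869,.15,4.43),(.5317,-.2869,.0535,4.43))
E
```

```text
clock: 48.62
tcp_pos: [0.4134, 0.3485, 0.0755]
orientation: [-0.0, -0.248, 0.969, -0.0]
wrist_force: [-0.3, -0.8, -3.5]
finger_gap: 0.051
clock: 49.03
tcp_pos: [0.3972, 0.3396, 0.0757]
orientation: [0.0, -0.248, 0.969, 0.0]
wrist_force: [0.6, 0.3, -3.5]
finger_gap: 0.0511
clock: 50.28
tcp_pos: [0.397, 0.3394, 0.1548]
orientation: [-0.0, -0.597, 0.803, -0.0]
wrist_force: [-0.0, 0.3, -3.8]
finger_gap: 0.0509
now [0.397  0.3394 0.1548] -1.863 t 50.3 q6 -0.72
[14.021, -7.739, 0.119] turn -0.01 rows>= 16
[-0.0, 0.0, 2.412] turn -0.0 rows>= 3
```

```bash
for i in 1 2 3; do python3 -m crank '{"travel":[[0.8,-0.4,0],[1.6,-0.8,0],[2.4,-1.3,0],[3.1,-1.7,0],[3.8,-2.1,0]],"turn":[0,0,0,0,0]}' >/dev/null; done
python3 -m crank '{"travel":[[0.8,-0.4,0],[1.6,-0.8,0],[2.2,-1.2,0],[2.62,-1.44,0],[2.62,-1.44,0.1]],"turn":[0,0,0,0,-0.01]}' >/dev/null
python3 -m crank '{"travel":[[0,0,0],[0,0,0],[0,0,0.4],[0,0,0.8],[0,0,1]],"turn":[0,0,0,0,0]}' >/dev/null
python3 -m crank '{"travel":[[0,0,0],[0,0,0],[0,0,0],[0,0,0],[0,0,0]],"turn":[0,0,0,0,0]}' >/dev/null
python3 -m crank '{"travel":[[0,0,0],[0,0,0],[0,0,0],[0,0,0],[0,0,0]],"turn":[0,0,0,0,0]}'
python3 - <<'E'
from h import *
plan((.5317,-.2869,.0535,4.43))
E
```

```text
clock: 53.2
tcp_pos: [0.5336, -0.2864, 0.1115]
orientation: [-0.0, -0.602, 0.799, -0.0]
wrist_force: [-0.5, -0.1, -2.7]
finger_gap: 0.0509
now [ 0.5336 -0.2864  0.1115] -1.851 t 53.2 q6 -1.92
[0.025, 0.042, 1.45] turn 0.003 rows>= 2
```

```bash
python3 -m crank '{"travel":[[0.02,0.04,0.2],[0.02,0.04,0.5],[0.02,0.04,0.8],[0.02,0.04,1.0],[0.02,0.04,1.0]],"turn":[0,0,0,0,0]}' >/dev/null
python3 -m crank '{"travel":[[0,0,0],[0,0,0.1],[0,0,0.2],[0,0,0.3],[0,0,0.43]],"turn":[0,0,0,0,0]}' 
python3 -m crank '{"travel":[[0,0,0],[0,0,0],[0,0,0],[0,0,0],[0,0,0]],"turn":[0,0,0,0,0]}'
python3 - <<'E'
from h import *
plan((.5317,-.2869,.0532,4.43))
E
```

```text
clock: 54.03
tcp_pos: [0.5322, -0.287, 0.0545]
orientation: [0.0, -0.602, 0.799, -0.001]
wrist_force: [0.1, -0.5, -3.9]
finger_gap: 0.0509
clock: 54.45
tcp_pos: [0.5319, -0.2867, 0.0544]
orientation: [0.0, -0.602, 0.799, -0.0]
wrist_force: [-0.0, 0.2, -3.0]
finger_gap: 0.0508
now [ 0.5319 -0.2867  0.0544] -1.85 t 54.5 q6 -1.92
[0.005, 0.004, 0.031] turn 0.003 rows>= 1
```

```bash
python3 -m crank '{"travel":[[0,0,0.02],[0,0,0.035],[0,0,0.035],[0,0,0.035],[0,0,0.035]],"turn":[0,0,0,0,0]}' 
python3 -m crank '{"travel":[[0,0,0],[0,0,0],[0,0,0],[0,0,0],[0,0,0]],"turn":[0,0,0,0,0]}' 64
python3 -m crank '{"travel":[[0,0,-0.3],[0,0,-0.8],[0,0,-1.6],[0,0,-2.4],[0,0,-3]],"turn":[0,0,0,0,0]}' 
python3 -m crank '{"travel":[[0,0,-0.3],[-1,1,-0.3],[-2,2,-0.3],[-2.7,2.7,-0.3],[-3.3,3.3,-0.3]],"turn":[0,0,0,0,0]}' 45
python3 -m crank '{"travel":[[0,0,0],[0,0,0],[0,0,0],[0,0,0],[0,0,0]],"turn":[0.12,0.24,0.36,0.48,0.6]}'>/dev/null
python3 -m crank '{"travel":[[0,0,0],[0,0,0],[0,0,0],[0,0,0],[0,0,0]],"turn":[0.1,0.19,0.19,0.19,0.19]}'
python3 - <<'E'
from h import *
plan((.461,-.245,.12,3.644),(.461,-.245,.038,3.644))
c=snap("side","s11"); k=snap("top","t11")
A=cv2.resize(c["image"][180:270,290:410],None,fx=4,fy=4,interpolation=cv2.INTER_CUBIC)
B=cv2.resize(k["image"][210:300,330:430],None,fx=4,fy=4,interpolation=cv2.INTER_CUBIC)[:360]
cv2.imwrite("pics/c12.png",np.hstack([A,B])[:,:800,::-1])
E
```

```text
clock: 54.87
tcp_pos: [0.532, -0.2868, 0.0534]
orientation: [0.0, -0.602, 0.799, -0.0]
wrist_force: [-1.6, 0.6, 1.4]
finger_gap: 0.051
clock: 55.28
tcp_pos: [0.532, -0.2868, 0.0529]
orientation: [0.0, -0.602, 0.799, -0.0]
wrist_force: [0.3, 0.1, -0.9]
finger_gap: 0.0642
clock: 55.7
tcp_pos: [0.5323, -0.287, 0.1755]
orientation: [0.0, -0.602, 0.799, -0.001]
wrist_force: [0.7, -0.5, -0.4]
finger_gap: 0.0637
clock: 56.12
tcp_pos: [0.4501, -0.1397, 0.1847]
orientation: [0.0, -0.601, 0.799, -0.0]
wrist_force: [0.8, 0.3, -0.3]
finger_gap: 0.0452
clock: 56.95
tcp_pos: [0.4511, -0.1409, 0.1849]
orientation: [0.0, -0.249, 0.968, -0.0]
wrist_force: [0.2, -0.0, -0.1]
finger_gap: 0.0451
now [ 0.4511 -0.1409  0.1849] -2.638 t 57.0 q6 -0.98
[1.04, -2.398, 1.623] turn 0.001 rows>= 3
[-0.0, 0.0, 2.05] turn -0.0 rows>= 2
```

View pics/c12.png

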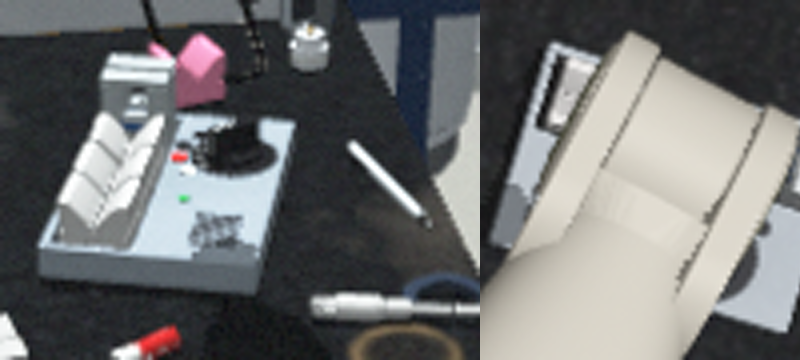

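All five pieces stand upright in one row (gauges at (140,90), V blocks (75–150,130–230)), and the selector is still on white. Now I'll turn the selector 30° clockwise to red.

```bash
python3 -m crank '{"travel":[[0.35,-0.8,0],[0.7,-1.6,0],[1.04,-2.4,0],[1.04,-2.4,0],[1.04,-2.4,0]],"turn":[0,0,0,0,0]}' 45 40 >/dev/null
python3 -m crank '{"travel":[[0,0,0],[0,0,0.8],[0,0,1.6],[0,0,1.6],[0,0,1.6]],"turn":[0,0,0,0,0]}' >/dev/null
python3 -m crank '{"travel":[[0,0,0],[0,0,0],[0,0,0],[0,0,0],[0,0,0]],"turn":[0,0,0,0,0]}' 
python3 -c "
from h import *
plan((.461,-.245,.038,3.644))"
```

```text
clock: 58.3
tcp_pos: [0.4613, -0.2455, 0.122]
orientation: [0.001, -0.248, 0.969, -0.001]
wrist_force: [0.0, -0.1, -0.1]
finger_gap: 0.0452
now [ 0.4613 -0.2455  0.122 ] -2.64 t 58.3 q6 -1.14
[0.002, 0.014, 2.099] turn -0.001 rows>= 3
```

```bash
python3 -m crank '{"travel":[[0,0.01,0.5],[0,0.01,1.0],[0,0.01,1.5],[0,0.01,1.9],[0,0.01,2.1]],"turn":[0,0,0,0,0]}' 
python3 -m crank '{"travel":[[0,0,0],[0,0,0],[0,0,0],[0,0,0],[0,0,0]],"turn":[0,0,0,0,0]}' 0 40
python3 -m crank '{"travel":[[0,0,0],[0,0,0],[0,0,0],[0,0,0],[0,0,0]],"turn":[0,0,0,0,0]}'
python3 -m crank '{"travel":[[0,0,0],[0,0,0],[0,0,0],[0,0,0],[0,0,0]],"turn":[0.1,0.21,0.32,0.42,0.524]}'
python3 -m crank '{"travel":[[0,0,0],[0,0,0],[0,0,0],[0,0,0],[0,0,0]],"turn":[0,0,0,0,0]}'
python3 -m crank '{"travel":[[0,0,0],[0,0,0],[0,0,0],[0,0,0],[0,0,0]],"turn":[0,0,0,0,0]}' 45
python3 -m crank '{"travel":[[0,0,-0.8],[0,0,-1.6],[0,0,-2.6],[0,0,-3.6],[0,0,-3.6]],"turn":[0,0,0,0,0]}'
python3 -m crank '{"travel":[[0,0,0],[0,0,0],[0,0,0],[0,0,0],[0,0,0]],"turn":[0,0,0,0,0]}'
python3 -c "
from h import *
plan((.40,.03,.2,3.1))"
```

```text
clock: 58.72
tcp_pos: [0.4596, -0.2441, 0.0352]
orientation: [-0.001, -0.248, 0.969, 0.001]
wrist_force: [-0.6, 0.1, -0.9]
finger_gap: 0.0449
clock: 59.13
tcp_pos: [0.4611, -0.2451, 0.0379]
orientation: [0.0, -0.248, 0.969, -0.001]
wrist_force: [-0.7, 0.7, 2.2]
finger_gap: 0.0118
clock: 59.55
tcp_pos: [0.4612, -0.2452, 0.0379]
orientation: [0.001, -0.248, 0.969, -0.001]
wrist_force: [-0.3, 0.6, 5.7]
finger_gap: 0.0121
clock: 59.97
tcp_pos: [0.461, -0.2447, 0.0379]
orientation: [0.001, 0.014, 1.0, -0.0]
wrist_force: [-2.0, 1.9, 7.7]
finger_gap: 0.0122
clock: 60.38
tcp_pos: [0.461, -0.2447, 0.0379]
orientation: [0.001, 0.011, 1.0, -0.0]
wrist_force: [-1.3, 1.6, 6.1]
finger_gap: 0.0121
clock: 60.8
tcp_pos: [0.4605, -0.2447, 0.0367]
orientation: [-0.0, 0.011, 1.0, 0.0]
wrist_force: [-0.4, -0.0, 0.2]
finger_gap: 0.0449
clock: 61.22
tcp_pos: [0.464, -0.2473, 0.1889]
orientation: [0.005, 0.011, 1.0, -0.004]
wrist_force: [0.6, -1.3, 0.2]
finger_gap: 0.0453
clock: 61.63
tcp_pos: [0.4598, -0.2442, 0.1794]
orientation: [-0.001, 0.011, 1.0, 0.001]
wrist_force: [0.1, -0.6, -0.1]
finger_gap: 0.0448
now [ 0.4598 -0.2442  0.1794] 3.119 t 61.6 q6 -0.62
[1.651, 6.819, -0.514] turn 0.019 rows>= 7
```

```bash
for i in 1 2; do python3 -m crank '{"travel":[[0.1,0.7,-0.2],[0.3,1.4,-0.25],[0.5,2.1,-0.25],[0.7,2.8,-0.25],[0.8,3.4,-0.25]],"turn":[0,0,0,0,0]}' >/dev/null; done
python3 -m crank '{"travel":[[0,0,0],[0,0,0],[0,0,0],[0,0,0],[0,0,0]],"turn":[0,0,0,0,0]}'
python3 - <<'E'
from h import *
c=snap("side","s12"); k=snap("top","t12")
A=cv2.resize(c["image"][180:270,290:410],None,fx=4,fy=4,interpolation=cv2.INTER_CUBIC)[:,:300]
B=cv2.resize(k["image"][210:300,330:430],None,fx=5,fy=5,interpolation=cv2.INTER_CUBIC)
cv2.imwrite("pics/c13.png",np.hstack([cv2.copyMakeBorder(A,0,90,0,0,0),B])[:,:,::-1])
E
```

```text
clock: 62.88
tcp_pos: [0.403, 0.0279, 0.2006]
orientation: [-0.0, 0.012, 1.0, -0.0]
wrist_force: [-0.5, 0.5, -0.0]
finger_gap: 0.0449
```

View pics/c13.png

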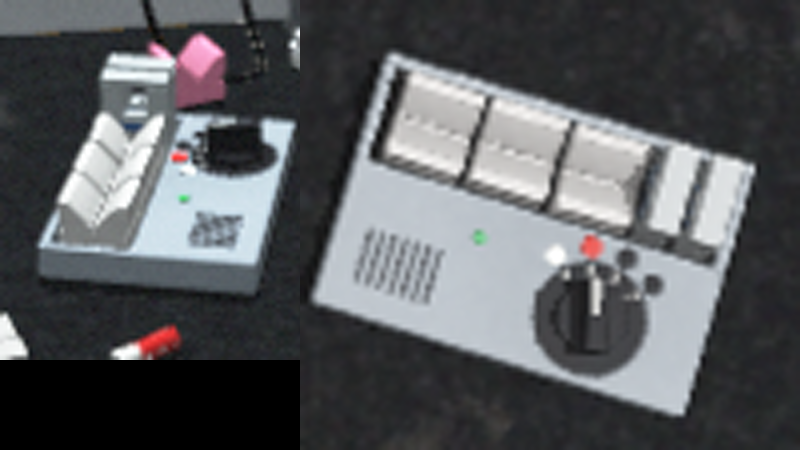

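The pointer line (597,312)→(595,280) aims at the red tab (592,247), and all five pieces stand separate and upright in the tray. Handing in.

```bash
python3 -c "
from workcell import *
print(hand_in())"
```

```text
the job is handed in; nothing more can be done
None
```

I turned the selector to off, loaded the three V blocks and the two gap gauges that were present (the middle peg was empty) into the tray in one row, then turned the selector to the red tab and handed in at about 63 s. No verdict was reported.

- **Selector:** the pictures after the first turn and during loading showed it on the white spot. The last top picture shows the pointer on the red tab.
- **Tray:** the last side and top pictures show all five pieces upright and separate. I judged their upright stance and the gaps by eye, not by measurement.
- **Robot:** the gripper ended open and clear of everything, about 0.2 m above the worktop, with wrist force around 0.5 N. The highest force I saw was about 45 N for a moment, when one V block touched the tray floor.
- **Not checked:** I didn't measure the bystanders at the end. The battery looked unmoved in the crops. The loupe and attenuator were not in the final pictures, but the arm made no contact near them that I noticed.

No check failed or disagreed. No V block was seen to be knocked aside.

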